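# Unpile the turned dust lids and cap the four open colour pots

### The job

The grinding session is over and the open colours must not gather dust: take the pile of wooden lids apart and put each lid, skirt down, on the open pot on the slab that it fits, the smallest on the clay cup, the next on the oil dipper, the next on the neck of the tall jar and the largest on the squat jar. Each lid must sit level and all the way down, with its pot still standing where it was; leave the muller and the tin-lidded jar undisturbed.

Things in the scene. Friction and masses are not known exactly. Their poses are not given: they have to be found in the camera images.
- lid_cup: smallest lid turned from pale wood, flat on top, 45 mm across, 16 mm high, 30 g: 6 mm thick top disc over a skirt with a round recess 40 mm across, 10 mm deep, open below. Origin: centre of the skirt's lower rim, z up. Starts skirt down in the pile of four lids (sorted by size, on the table to the right of the slab), topmost, standing on lid_dipper. Fits over the clay cup.
- lid_dipper: second smallest lid turned from pale wood, flat on top, 54.6 mm across, 16 mm high, 30 g: 6 mm thick top disc over a skirt with a round recess 50 mm across, 10 mm deep, open below. Origin: centre of the skirt's lower rim, z up. Starts skirt down in the pile of four lids (sorted by size, on the table to the right of the slab), second from the top, on lid_tall_jar. Fits over the oil dipper.
- lid_tall_jar: second largest lid turned from pale wood, flat on top, 61 mm across, 16 mm high, 30 g: 6 mm thick top disc over a skirt with a round recess 55.6 mm across, 10 mm deep, open below. Origin: centre of the skirt's lower rim, z up. Starts skirt down in the pile of four lids (sorted by size, on the table to the right of the slab), third from the top, on lid_squat_jar. Fits over the tall jar's neck.
- lid_squat_jar: largest lid turned from pale wood, flat on top, 68.8 mm across, 16 mm high, 30 g: 6 mm thick top disc over a skirt with a round recess 63 mm across, 10 mm deep, open below. Origin: centre of the skirt's lower rim, z up. Starts skirt down in the pile of four lids (sorted by size, on the table to the right of the slab), lowest, on the table top (z = 0). Fits over the squat jar.
- clay_cup: small open cup of orange-brown fired clay, 18 mm high, 33 mm across its rim (its widest part), tapering to 24 mm at the foot. Loose, on the slab. Origin: centre of its underside, z up. With lid_cup fully down the lid's origin is 8 mm above the cup's origin.
- oil_dipper: small open round oil cup of dull grey metal, 17 mm high, 43 mm across its rim (its widest part). Loose, on the slab. Origin: centre of its underside, z up. With lid_dipper fully down the lid's origin is 7 mm above the dipper's origin.
- tall_jar: tall open glass jar with a paper label and ochre powder in it, 88 mm high, body 57 mm across, narrowing from 66 mm height to a neck and rim 48 mm across. Loose, on the slab, 0.27 kg. Origin: centre of its underside, z up. With lid_tall_jar fully down the lid's origin is 78 mm above the jar's origin.
- squat_jar: squat open clear glass jar with grey powder in it, no label, 62 mm high, body 58 mm across, rounding in over the last 8 mm to a rim 53 mm across. Loose, on the slab, 0.2 kg. Origin: centre of its underside, z up. With lid_squat_jar fully down the lid's origin is 52 mm above the jar's origin.
- muller: pale glass muller (bell-shaped grinding tool with a knob handle), 50 mm across, 76 mm high, standing loose at the slab's far left corner: a bystander. Origin: centre of its underside, z up. The slab's flat top, on which it and the four open pots stand, is at z = 0.016. Fixed behind the slab, beyond x = 0.6 (y from -0.12 to 0.43), stands a lamp whose arms reach 0.32 m up: swing past in front of it.
- tin_lid_jar: low glass jar closed with a grey tin lid, 51 mm across, 41 mm high, standing loose on the table behind and to the right of the pile of lids: a bystander. Origin: centre of its underside, z up.
There are look-alikes about, which are no part of the job. Leave any green or purple look-alike of the lid_dipper alone.

How it is judged:
At the end, for the whole second after the job is handed in: Each lid is on its own pot, centred within 8 mm, level within 0.08 rad and seated (height within 3.5 mm); pots upright (0.08 rad) and within 30 mm of their starts, muller and tin-lidded jar upright and within 20 mm of theirs; lids and pots at rest (under 20 mm/s) (horizontal distance between lid_squat_jar and squat_jar below 0.008 m and z of lid_squat_jar in the frame of squat_jar between 0.048 and 0.0555 m and angle between each of lid_squat_jar, squat_jar, lid_tall_jar, tall_jar, lid_dipper, oil_dipper, lid_cup, clay_cup, muller, tin_lid_jar's own z axis and vertical below 0.08 rad and distance of each of squat_jar, tall_jar, oil_dipper, clay_cup from where it was at the start of the episode below 0.03 m and linear speed of each of lid_squat_jar, squat_jar, lid_tall_jar, tall_jar, lid_dipper, oil_dipper, lid_cup, clay_cup below 0.02 m/s and horizontal distance between lid_tall_jar and tall_jar below 0.008 m and z of lid_tall_jar in the frame of tall_jar between 0.074 and 0.0815 m and horizontal distance between lid_dipper and oil_dipper below 0.008 m and z of lid_dipper in the frame of oil_dipper between 0.003 and 0.0105 m and horizontal distance between lid_cup and clay_cup below 0.008 m and z of lid_cup in the frame of clay_cup between 0.004 and 0.0115 m and distance of each of muller, tin_lid_jar from where it was at the start of the episode below 0.02 m); the robot touches nothing.
It fails at once if an open pot is knocked over (angle between any of clay_cup, oil_dipper, tall_jar, squat_jar's own z axis and vertical above 0.5 rad).
It fails at once if the muller or the tin-lidded jar is pushed away (2 cm) or knocked over (distance of any of muller, tin_lid_jar from where it was at the start of the episode above 0.02 m or angle between any of muller, tin_lid_jar's own z axis and vertical above 0.5 rad).
It also fails if it takes over 102 s, if anything falls off the work surface, if the arm or the gripper's body presses on something with over 40 N, if the wrist force passes 120 N, or if a joint passes its speed limit or range.

### The arm

A 6-joint arm with a two-finger parallel gripper is mounted at the origin on a cart in front of the work surface, level with it; the furniture and walls round the work are solid. World frame = base frame: x ahead of the robot, y to its left, z up, the work surface at z = 0. Lengths are in m, angles in rad, forces in N, time in s.
With the tool pointing down it reaches from about 0.325 to 0.925 m from the base axis. Payload 3.1 kg.
Tool frame: the origin (TCP) lies at the very end of the fingers, on their centre line; the grasp point (between the pads) lies 19 mm behind it; z points along the fingers, y is the direction in which the jaws open and shut (so a half turn about z gives the same grasp; the last joint's range is limited). The gripper opens to 85 mm and grips with 20 to 120 N. Pads are 22 mm wide; open, the fingers measure 114 mm over their backs; the gripper's body (76 mm by 85 mm) begins 54 mm behind the grasp point. The pads swing forward as they close: fully open they stand 13 mm farther back than shut.
Start: joints at [1.061, 0.217, 1.613, -0, 1.311, -0.112], TCP at [0.242, 0.576, 0.231] pointing down, gripper open.
Joint ranges: [-2.75, 2.75], [-0.78, 2.1], [0.31, 2.55], [-1.13, 4.27], [0.13, 2.63], [-2.58, 2.58]. Speed limits (rad/s): [2.79, 2.79, 3.14, 3.14, 3.14, 3.14].

### API

Orientations are given as a 3x3 rotation matrix whose columns are the frame's x, y, z axes.
In Python, from plant import sensors, imaging, job gives the robot as it stands.
- The arm moves only by the shell command python3 -m inch 'ROWS' [FORCE]. ROWS is JSON, a list that holds one entry, the list of rows, each a list of 5 numbers: the shift along the tool's x, y, z in m, then the turn about the tool's z in degrees, then the gripper's target within -1 to 1 (shut at 1, half-way at 0, fully open at -1). In form: [[[tx, ty, tz, twist, hand], ...]]. A call has exactly 10 rows; each row shifts and turns the commanded pose from where the row before left it, along the tool's axes as they then stand; what a row does not reach is not made up. A row lasts 1/8 s, in which the tool goes at most 62.5 mm and 10.7 degrees, less where a joint would pass 70% of its speed; a pose out of reach is approached as far as the arm can. A call with a gripper value outside its range is refused whole. The fingers move at their own pace and stop on an object; FORCE is the grip in N (left out, the last holds). Time passes only in rows, so rows that do not move let the fingers close, or fill a call up. It gives the time, the measured TCP pose, the force and the opening at its end, in the units of the state.
- sensors.read_state(): the state, without advancing time (a new reading comes with each control period).
- imaging.camera(name): name is "scene" or "top"; returns a dict with "color" (400x640x3 uint8, red, green, blue), "vertical_fov" (degrees; the focal length in pixels is half the picture's height over the tangent of half this angle, whatever the lens; pixels are square), "cx", "cy" (the principal point, pixels), "extrinsics" (4x4, takes a point from camera to world coordinates). Camera axes: x right, y up, looking along -z (the intrinsics and any distortion apply to the point x, -y, -z); pixel columns grow to the right and rows downward; lengths in m; the calibration is good to about 2 mm. A picture is of the moment at which its call begins. There is no depth.
- job.sign_off(): hands the job in, once; it reports no verdict.
The state is a dict: "time": time; "joints": joint angles; "qd": joint speeds; "joint_efforts": joint torques, N m; "tcp_pos": TCP position; "ee_rot": TCP orientation; "force": force on the tool from outside, world axes, zero at the start; "ft_torque": the same for the moment, N m; "opening": opening from 0.0 (shut) to 1.0 (fully open).
Only numpy, scipy, OpenCV 4.12 (cv2) and the standard library are available. Lean on these libraries where they do the work, as an engineer would, in place of code of your own. Each camera call takes 0.05 s, during which the arm holds its last target.

## Working session

There is one attempt and no reset: what is moved stays moved. The work goes in short steps, Python scripts to look and compute and a shell command to move; the robot and the scene stay as the last step left them, time stands still between calls to the robot, and variables do not carry over. Pictures are saved under pics/ and viewed, and the job is handed in when it is done.

```bash
ls; mkdir -p pics
python3 - <<'E'
from plant import sensors, imaging
import cv2
s=sensors.read_state()
for k,v in s.items(): print(k,v)
for n in("scene","top"):
    c=imaging.camera(n); cv2.imwrite(f"pics/{n}0.png",c["color"][:,:,::-1])
    print(n,{k:v for k,v in c.items() if k!="color"})
E
```

```text
pics
time 0.0
joints [ 1.06078314e+00  2.17772830e-01  1.61494975e+00 -1.07618070e-05
  1.31130276e+00 -1.12165999e-01]
qd [-0.0008132   0.00045811 -0.00142737  0.00034203 -0.00079747  0.00024891]
joint_efforts [ 3.53555961e-04 -3.96837294e+01 -3.03859448e+01 -7.01257932e-05
  9.75207018e-03 -1.30087489e-05]
tcp_pos [0.24170335 0.57547525 0.22994854]
ee_rot [[-9.21898124e-01  3.87430589e-01 -1.17853412e-03]
 [ 3.87432292e-01  9.21895704e-01 -2.12817907e-03]
 [ 2.61963872e-04 -2.41856647e-03 -9.99997041e-01]]
force [-0.33460601 -0.02445681 -0.17286857]
ft_torque [0.04146994 0.08590073 0.0010523 ]
opening 1.0028505594542316
scene {'vertical_fov': 55.379918148919785, 'cx': 322.6913168810563, 'cy': 193.55208894761043, 'extrinsics': array([[-0.74935311,  0.31919517, -0.58015891, -0.09698497],
       [-0.66204587, -0.37815834,  0.64706378,  0.34781895],
       [-0.0128523 ,  0.86897107,  0.49469597,  0.57109088],
       [ 0.        ,  0.        ,  0.        ,  1.        ]])}
top {'vertical_fov': 53.06613942819412, 'cx': 323.02970810534265, 'cy': 202.09912761157153, 'extrinsics': array([[-0.01748169,  0.98975957, -0.14166995,  0.33151875],
       [-0.9996708 , -0.0146409 ,  0.02106982, -0.29678643],
       [ 0.01877988,  0.14199165,  0.98968969,  1.12116634],
       [ 0.        ,  0.        ,  0.        ,  1.        ]])}
```

View pics/scene0.png

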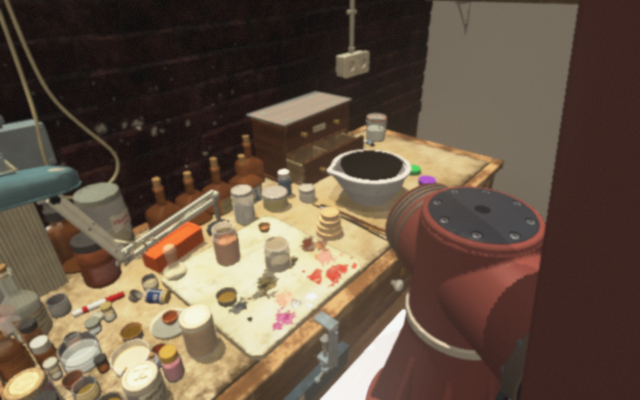

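View pics/top0.png

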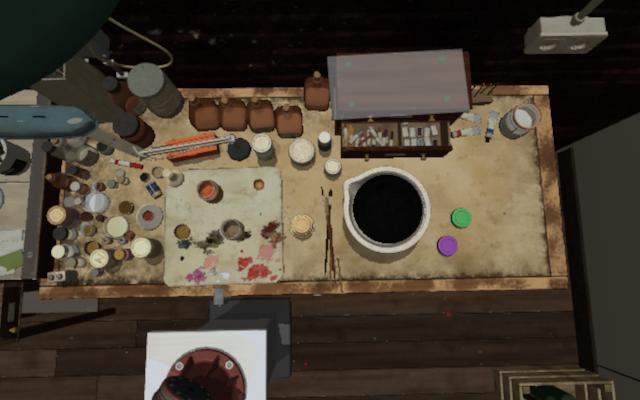

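```bash
cat > h.py <<'E'
from plant import sensors, imaging
import cv2, numpy as np
def snap(n,fn=None,box=None,scale=1):
    c=imaging.camera(n); im=c["color"][:,:,::-1]
    if fn:
        o=im if box is None else im[box[1]:box[3],box[0]:box[2]]
        o=cv2.resize(o,None,fx=scale,fy=scale,interpolation=cv2.INTER_CUBIC)
        cv2.imwrite("pics/"+fn,o)
    return c
def K(c):
    f=200/np.tan(np.radians(c["vertical_fov"]/2)); return f,c["cx"],c["cy"]
def proj(c,p):
    E=c["extrinsics"]; q=E[:3,:3].T@(np.array(p,float)-E[:3,3]); f,cx,cy=K(c)
    return np.array([cx+f*q[0]/-q[2], cy+f*-q[1]/-q[2]])
def ray(c,uv):
    E=c["extrinsics"]; f,cx,cy=K(c)
    d=np.array([(uv[0]-cx)/f,-(uv[1]-cy)/f,-1]); d=E[:3,:3]@d
    return E[:3,3],d/np.linalg.norm(d)
def onz(c,uv,z):
    o,d=ray(c,uv); return o+d*(z-o[2])/d[2]
E
python3 - <<'E'
from h import *
c=snap("top","t1.png",(155,155,355,290),4)
t=snap("scene","s1.png",(150,170,400,340),3.2)
im=t["color"]
E
```

```text
(no output)
```

View pics/t1.png

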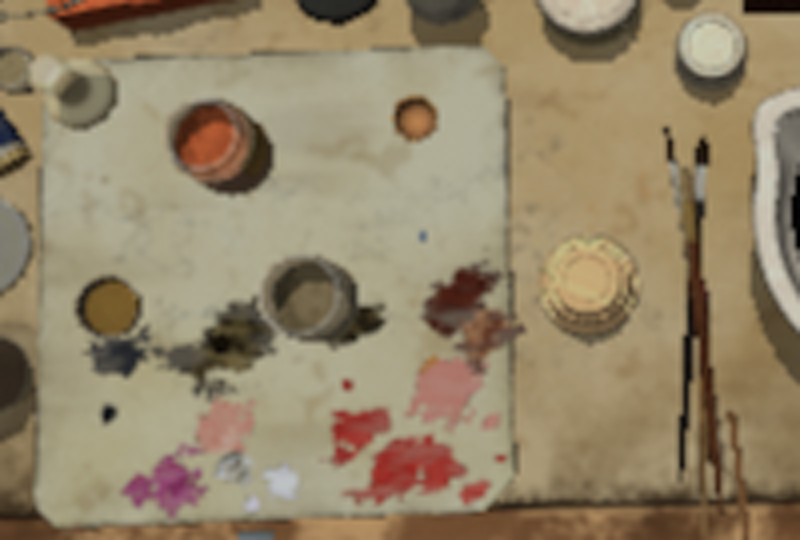

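View pics/s1.png

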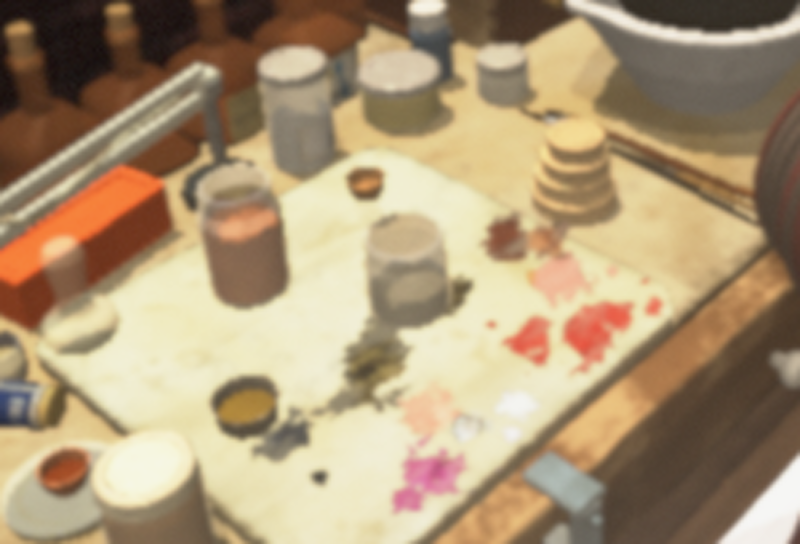

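```bash
cat > ov.py <<'E'
from h import *
import sys
def overlay(c,im,circs,box,sc,fn):
    o=cv2.resize(im[box[1]:box[3],box[0]:box[2]],None,fx=sc,fy=sc,interpolation=cv2.INTER_CUBIC).copy()
    for (x,y,z,d,col) in circs:
        a=np.linspace(0,2*np.pi,60)
        P=np.array([proj(c,(x+d/2*np.cos(t),y+d/2*np.sin(t),z)) for t in a])
        P=((P+.5-np.array(box[:2]))*sc-.5)
        cv2.polylines(o,[np.round(P*8).astype(int)],True,col,1,cv2.LINE_AA,3)
    cv2.imwrite("pics/"+fn,o)
E
python3 - <<'E'
from ov import *
import pickle
T=imaging.camera("top");S=imaging.camera("scene"); pickle.dump((T,S),open("im0.pkl","wb"))
f=lambda x,y,z:onz(T,(155+(x+.5)/4-.5,155+(y+.5)/4-.5),z)
g=lambda x,y,z:onz(S,(150+(x+.5)/3.2-.5,170+(y+.5)/3.2-.5),z)
for n,a,b,z in [("cup",(415,118),(366,177),.034),("dip",(110,306),(246,397),.033),("tall",(213,140),(235,185),.104),("squat",(308,297),(406,232),.078),("lid1",(588,282),(577,138),.064)]:
    print(n,f(*a,z),g(*b,z))
B=(0,0,255);G=(0,255,0)
p={n:f(*a,z) for n,a,z in [("cup",(415,118),.034),("dip",(110,306),.033),("tall",(213,140),.104),("squat",(308,297),.078),("lid1",(588,282),.064)]}
cs=[(*p["cup"],.033,B),(*p["dip"],.043,B),(*p["tall"],.048,B),(*p["squat"],.053,B),(*p["lid1"],.045,B),
(p["tall"][0],p["tall"][1],.016,.057,G),(p["squat"][0],p["squat"][1],.016,.058,G),(p["tall"][0],p["tall"][1],.082,.057,G),(p["lid1"][0],p["lid1"][1],.0,.0688,G),(p["lid1"][0],p["lid1"][1],.032,.061,G)]
overlay(T,T["color"][:,:,::-1],cs,(155,155,355,290),4,"ot.png")
overlay(S,S["color"][:,:,::-1],cs,(150,170,400,340),3.2,"os.png")
E
```

```text
cup [ 0.53973192 -0.14288307  0.034     ] [ 0.53987686 -0.14134063  0.034     ]
dip [0.41378441 0.06173827 0.033     ] [0.41531234 0.06329817 0.033     ]
tall [ 0.51378582 -0.02381001  0.104     ] [ 0.51706173 -0.01390639  0.104     ]
squat [ 0.41416125 -0.08052966  0.078     ] [ 0.41753718 -0.07561831  0.078     ]
lid1 [ 0.42223061 -0.26165748  0.064     ] [ 0.42041916 -0.25512011  0.064     ]
```

View pics/ot.png

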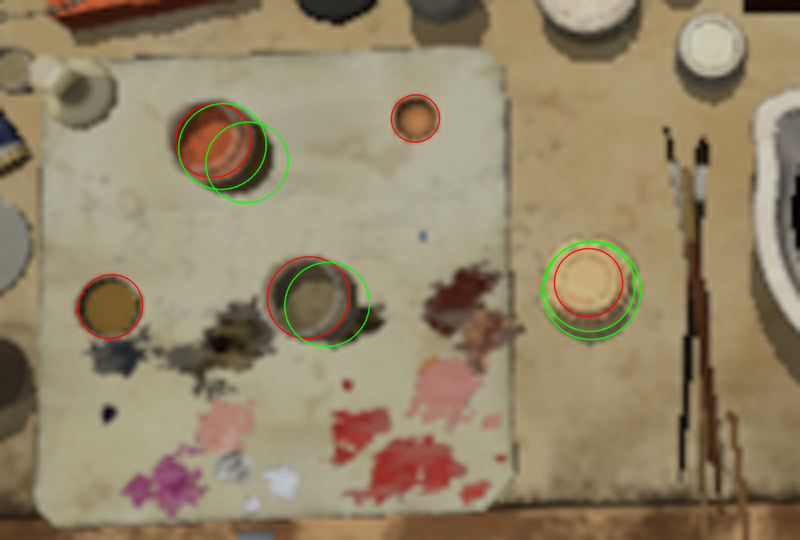

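View pics/os.png

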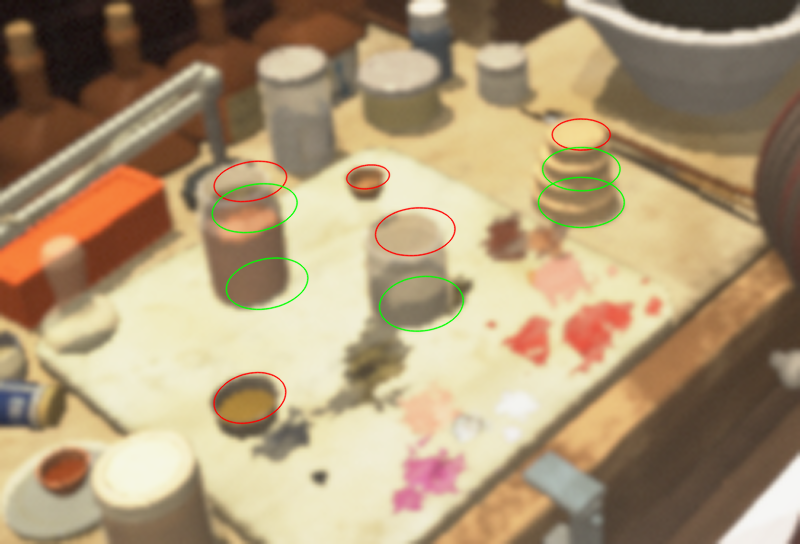

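Run:
```python
from h import *
import pickle
T,S=pickle.load(open("im0.pkl","rb"))
def crop(c,b,s,fn):
    im=c["color"][:,:,::-1]; cv2.imwrite("pics/"+fn,cv2.resize(im[b[1]:b[3],b[0]:b[2]],None,fx=s,fy=s,interpolation=cv2.INTER_CUBIC))
crop(T,(165,167,245,227),10,"ta.png")
crop(T,(195,205,275,265),10,"tb.png")
crop(T,(260,195,340,255),10,"tc.png")
crop(S,(200,215,300,290),8,"sa.png")
f=lambda x,y,z:onz(T,(155+(x+.5)/4-.5,155+(y+.5)/4-.5),z)
g=lambda x,y,z:onz(S,(150+(x+.5)/3.2-.5,170+(y+.5)/3.2-.5),z)
# paint features: magenta blob, black dot, blue-black blob ,red blobs, white, small red, slab corners
for n,a,b in [("dot",(109,413),(319,477)),("magenta",(165,480),(432,470)),("white",(280,480),(516,402)),("smallred",(347,385),(491,325)),("sr2",(501,458),(644,282)),("sr3",(491,422),(606,283)) ]:
    p=f(*a,.016);q=g(*b,.016);print(n,p[:2].round(4),q[:2].round(4),(q-p)[:2].round(4))
```

```text
dot [0.3424 0.0657] [0.3453 0.0655] [ 0.0029 -0.0001]
magenta [0.2969 0.0267] [0.2989 0.0186] [ 0.002  -0.0081]
white [ 0.2955 -0.0507] [ 0.299  -0.0539] [ 0.0035 -0.0033]
smallred [ 0.3585 -0.0951] [ 0.3609 -0.0955] [ 0.0024 -0.0004]
sr2 [ 0.3075 -0.1998] [ 0.3101 -0.1988] [0.0026 0.001 ]
sr3 [ 0.3318 -0.1931] [ 0.3298 -0.1805] [-0.002   0.0126]
```

View pics/ta.png

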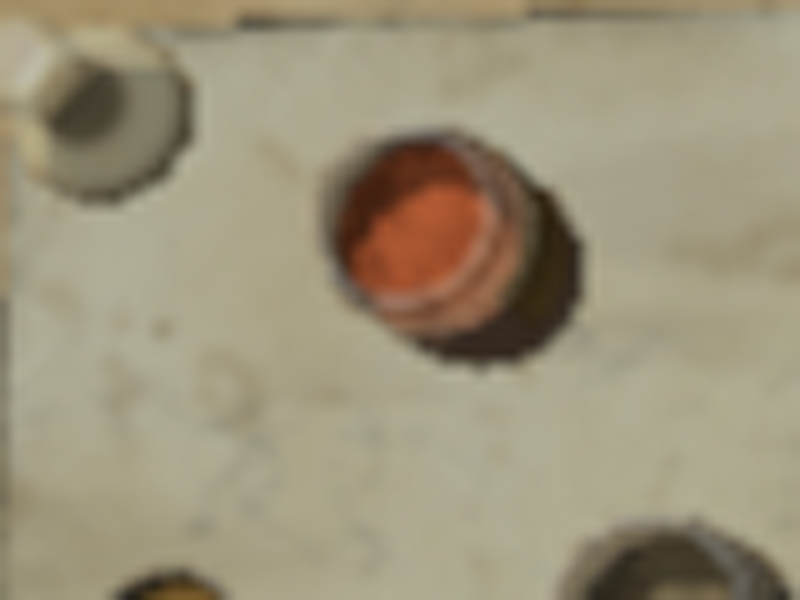

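View pics/tb.png

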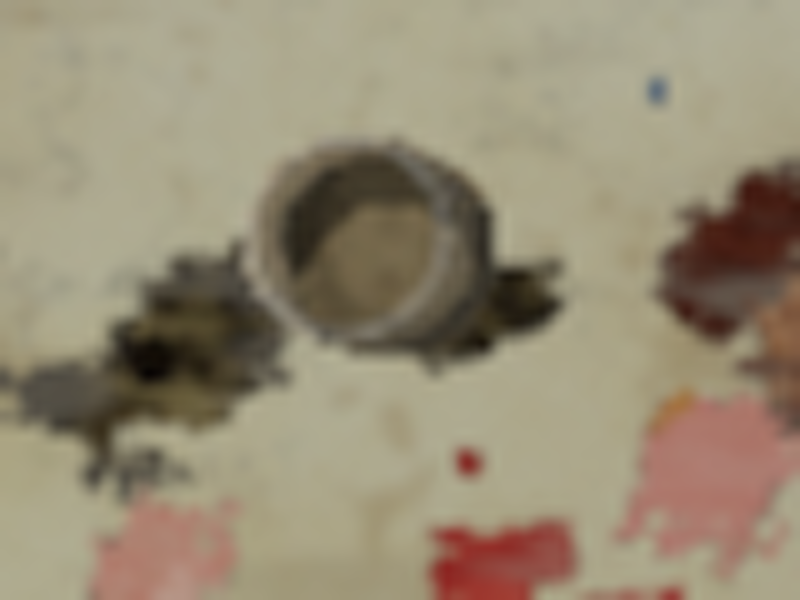

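View pics/tc.png

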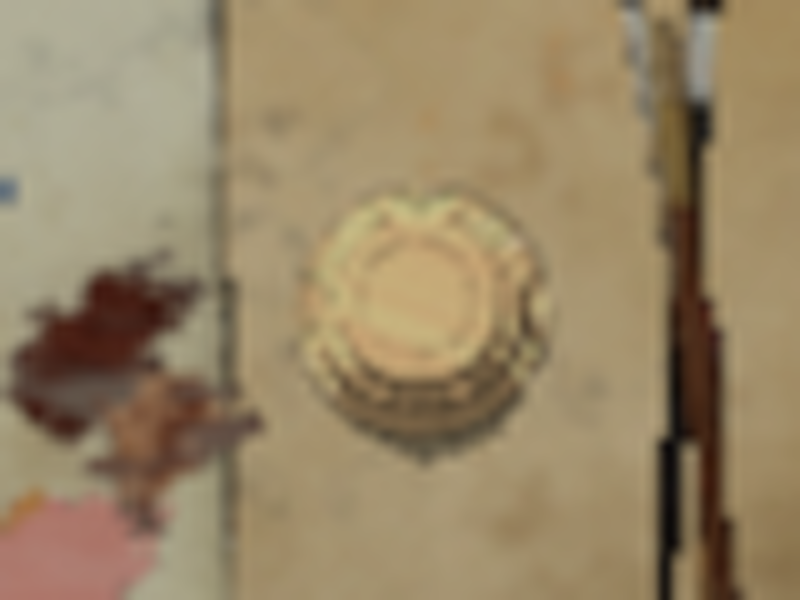

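View pics/sa.png

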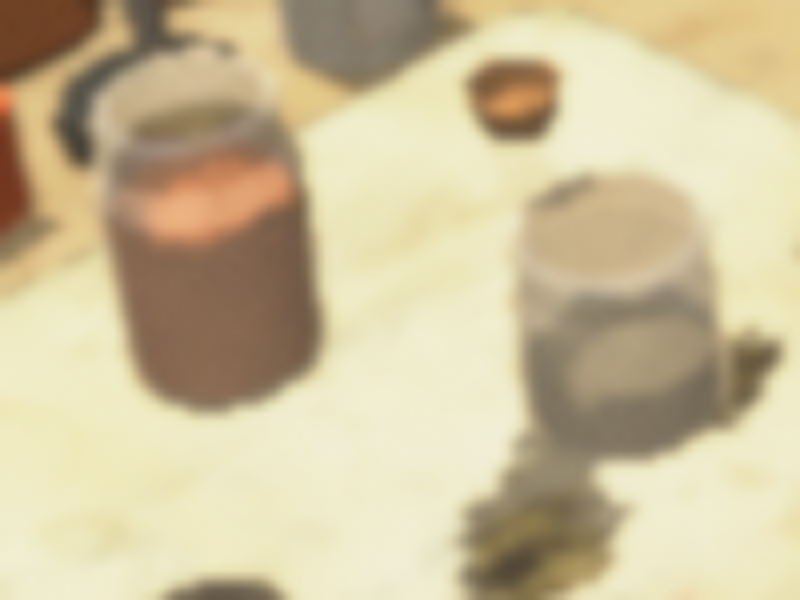

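Run:
```python
from ov import *
import pickle
T,S=pickle.load(open("im0.pkl","rb"))
R=(0,0,255);G=(0,255,0);B=(255,0,0)
p=(.4215,-.259)
cs=[(*p,.064,.045,R),(*p,.048,.0546,G),(*p,.032,.061,R),(*p,.016,.0688,G),(*p,0,.0688,B)]
j=(.517,-.0165); cs+=[(*j,.104,.048,R),(*j,.082,.057,G),(*j,.016,.057,B)]
q=(.416,-.0785); cs+=[(*q,.078,.053,R),(*q,.070,.058,G),(*q,.016,.058,B)]
d=(.4145,.0625); cs+=[(*d,.033,.043,R)]
k=(.5398,-.142); cs+=[(*k,.034,.033,R),(*k,.016,.024,B)]
im=S["color"][:,:,::-1]; it=T["color"][:,:,::-1]
overlay(S,im,cs,(310,200,350,240),12,"o1.png")
overlay(S,im,cs,(200,215,300,290),8,"o2.png")
overlay(S,im,cs,(205,280,255,315),12,"o4.png")
overlay(T,it,cs,(165,167,275,247),7,"o3.png")
overlay(T,it,cs,(282,205,322,245),12,"o5.png")
a=cv2.imread("pics/o1.png");b=cv2.imread("pics/o5.png"); cv2.imwrite("pics/o15.png",np.hstack([a,b])[:, :])
```

```text
(no output)
```

View pics/o1.png

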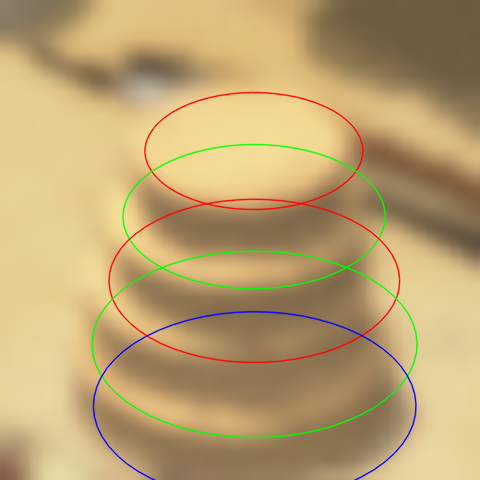

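View pics/o2.png

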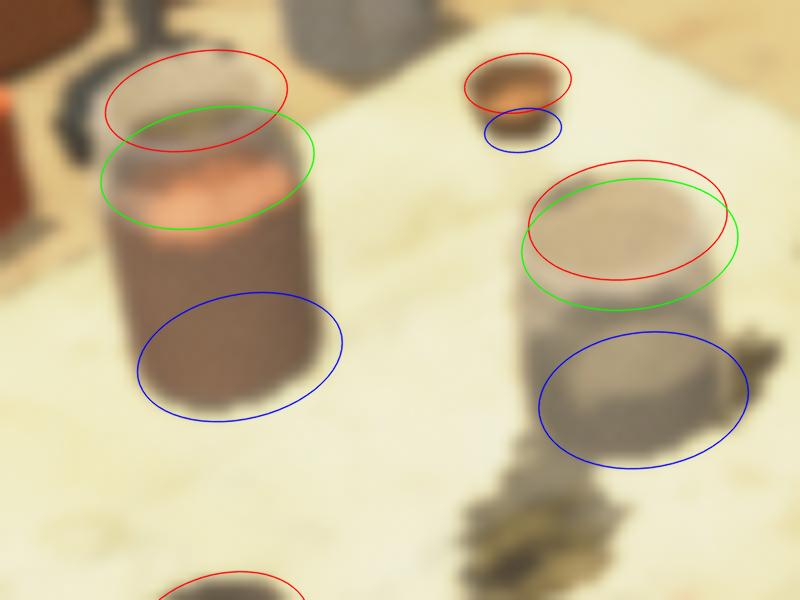

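View pics/o3.png

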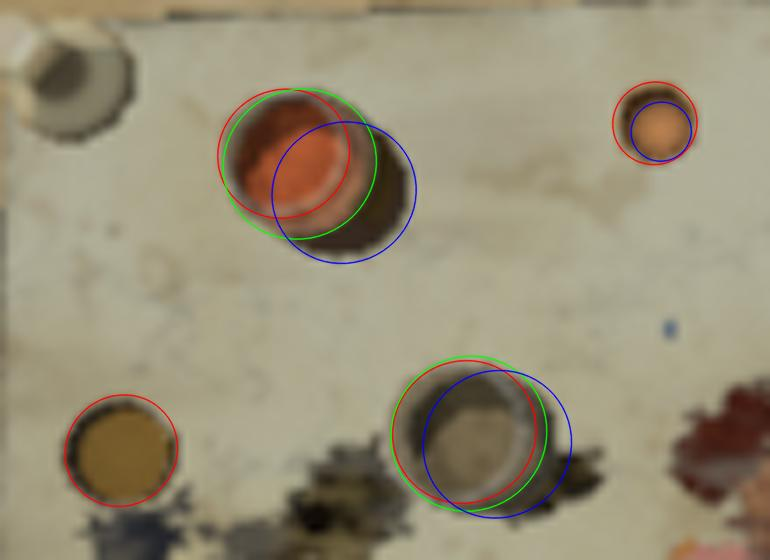

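View pics/o4.png

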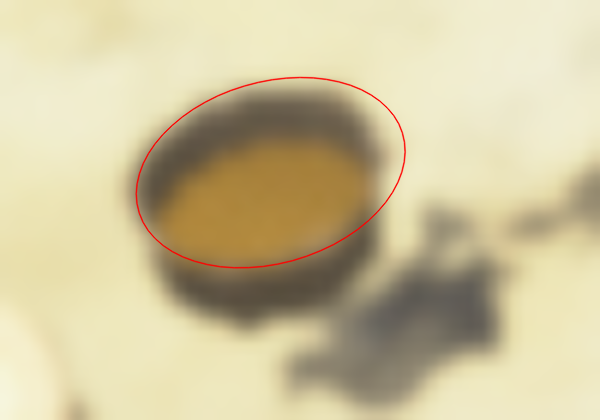

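View pics/o5.png

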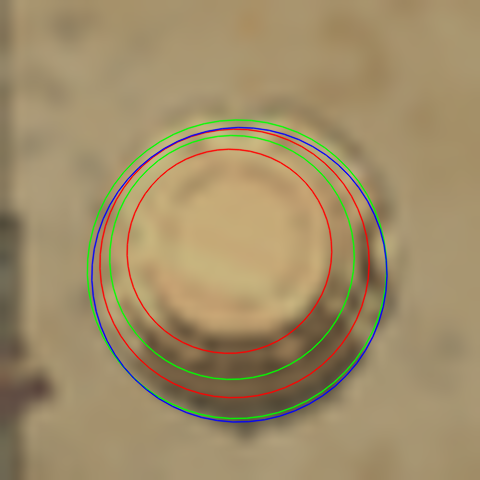

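```bash
cat > h2.py <<'E'
from h import *
import h, ov
from scipy.optimize import brentq
# model: normalized r (tan theta) -> distorted radius
MODEL=["fish",0.0]
def dist(r):
    m,k=MODEL
    if m=="fish": return np.arctan(r)
    if m=="k1": return r*(1+k*r*r)
    return r
def proj(c,p):
    E=c["extrinsics"]; q=E[:3,:3].T@(np.array(p,float)-E[:3,3]); f,cx,cy=K(c)
    a=np.array([q[0],-q[1]])/-q[2]; r=np.hypot(*a); a=a*dist(r)/max(r,1e-9)
    return np.array([cx,cy])+f*a
def ray(c,uv):
    E=c["extrinsics"]; f,cx,cy=K(c)
    a=(np.array(uv,float)-[cx,cy])/f; rd=np.hypot(*a)
    r=brentq(lambda r:dist(r)-rd,0,1.5) if rd>1e-9 else 0
    a=a*r/max(rd,1e-9)
    d=E[:3,:3]@np.array([a[0],-a[1],-1]); return E[:3,3],d/np.linalg.norm(d)
def onz(c,uv,z):
    o,d=ray(c,uv); return o+d*(z-o[2])/d[2]
ov.proj=proj
overlay=ov.overlay
E
python3 - <<'E'
from h2 import *
import pickle
T,S=pickle.load(open("im0.pkl","rb"))
f=lambda x,y,z:onz(T,(155+(x+.5)/4-.5,155+(y+.5)/4-.5),z)
g=lambda x,y,z:onz(S,(150+(x+.5)/3.2-.5,170+(y+.5)/3.2-.5),z)
for n,a,b in [("dot",(109,413),(319,477)),("magenta",(170,480),(432,470)),("white",(280,480),(516,402)),("smallred",(347,385),(491,325)),("sr2",(501,458),(644,282)),("sr3",(491,422),(655,305)) ]:
    p=f(*a,.016);q=g(*b,.016);print(n,p[:2].round(4),q[:2].round(4),(q-p)[:2].round(4))
t8=lambda x,y:(165+(x+.5)/10-.5,167+(y+.5)/10-.5)
s8=lambda x,y:(200+(x+.5)/8-.5,215+(y+.5)/8-.5)
P={}
for n,a,b,z in [("cup",(415,118),(366,177),.034),("dip",(110,306),(246,397),.033),("tall",(206,140),(233,183),.104),("squat",(308,297),(406,232),.078),("lid1",(588,282),(577,138),.064)]:
    p=f(*a,z);q=g(*b,z);print(n,p.round(4),q.round(4)); P[n]=(p+q)/2
R=(0,0,255);G=(0,255,0);B=(255,0,0)
p=P["lid1"][:2]
cs=[(*p,.064,.045,R),(*p,.048,.0546,G),(*p,.032,.061,R),(*p,.016,.0688,G),(*p,0,.0688,B)]
j=P["tall"][:2]; cs+=[(*j,.104,.048,R),(*j,.082,.057,G),(*j,.016,.057,B)]
q=P["squat"][:2]; cs+=[(*q,.078,.053,R),(*q,.070,.058,G),(*q,.016,.058,B)]
d=P["dip"][:2]; cs+=[(*d,.033,.043,R)]
k=P["cup"][:2]; cs+=[(*k,.034,.033,R),(*k,.016,.024,B)]
im=S["color"][:,:,::-1]; it=T["color"][:,:,::-1]
overlay(S,im,cs,(200,195,350,315),5.3,"o2.png")
overlay(T,it,cs,(165,167,325,247),5,"o3.png")
E
```

```text
dot [0.3351 0.0847] [0.3386 0.0797] [ 0.0035 -0.005 ]
magenta [0.2882 0.0387] [0.2925 0.0286] [ 0.0043 -0.0101]
white [ 0.2894 -0.0422] [ 0.2948 -0.0485] [ 0.0053 -0.0063]
smallred [ 0.3561 -0.0908] [ 0.3588 -0.0924] [ 0.0027 -0.0015]
sr2 [ 0.3051 -0.1983] [ 0.3079 -0.1973] [0.0028 0.001 ]
sr3 [ 0.3301 -0.1917] [ 0.2863 -0.1821] [-0.0438  0.0096]
cup [ 0.5402 -0.1412  0.034 ] [ 0.5399 -0.1394  0.034 ]
dip [0.4105 0.0787 0.033 ] [0.4116 0.0766 0.033 ]
tall [ 0.5149 -0.0105  0.104 ] [ 0.5217 -0.0087  0.104 ]
squat [ 0.4129 -0.076   0.078 ] [ 0.417  -0.0737  0.078 ]
lid1 [ 0.4221 -0.2615  0.064 ] [ 0.4204 -0.2551  0.064 ]
```

View pics/o2.png

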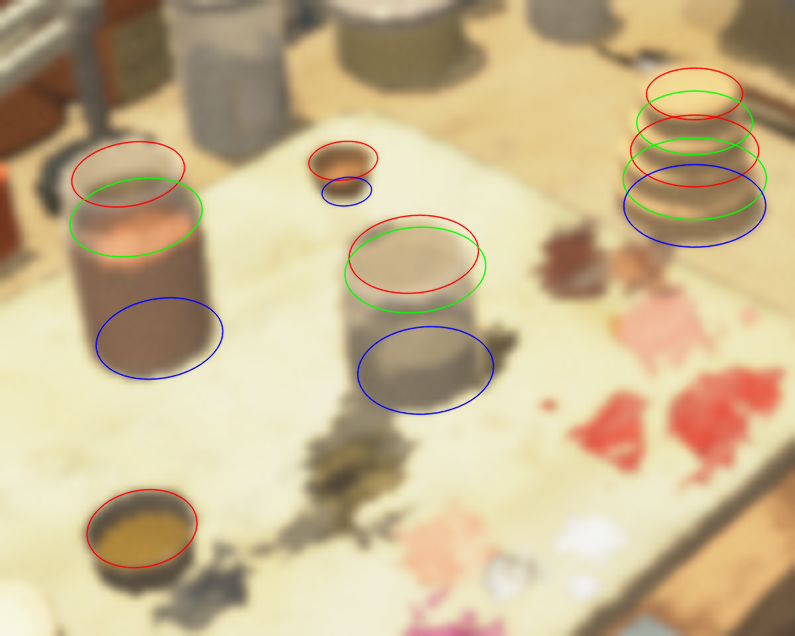

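View pics/o3.png

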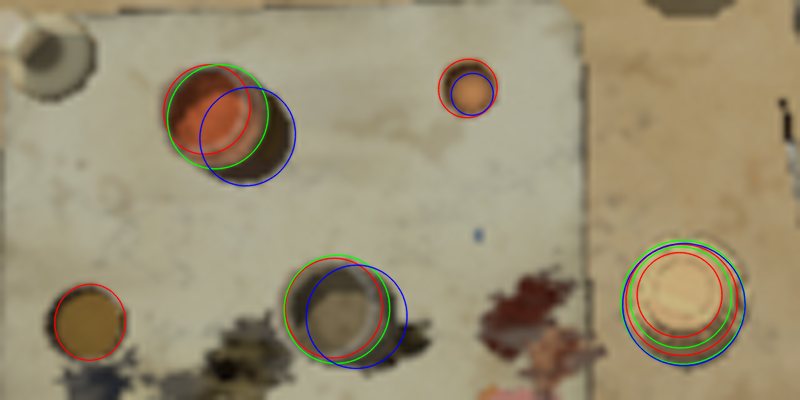

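Run:
```python
from h2 import *
import pickle
T,S=pickle.load(open("im0.pkl","rb"))
im=T["color"][:,:,::-1][70:310,20:600]
cv2.imwrite("pics/te.png",cv2.resize(im,(800,int(240*2.3)),interpolation=cv2.INTER_CUBIC))
g=cv2.cvtColor(T["color"],cv2.COLOR_RGB2GRAY).astype(float)
for u in range(50,566,30):
    col=g[265:315,u-2:u+3].mean(1); d=np.diff(col); i=np.argmin(d); print(u,265+i,round(d[i]),end=' | ')
print()
for v in range(100,290,20):
    row=g[v-2:v+3,525:600].mean(0); d=np.diff(row); i=np.argmax(abs(d)); print(v,525+i,round(d[i]),end=' | ')
```

```text
50 274 -32 | 80 265 -22 | 110 297 -51 | 140 296 -54 | 170 296 -56 | 200 295 -49 | 230 295 -36 | 260 282 -31 | 290 279 -36 | 320 295 -35 | 350 292 -54 | 380 277 -30 | 410 277 -35 | 440 290 -55 | 470 290 -50 | 500 289 -50 | 530 288 -43 | 560 278 -23 | 
100 549 -51 | 120 551 -79 | 140 553 -56 | 160 557 -25 | 180 541 43 | 200 559 -70 | 220 561 -37 | 240 563 -38 | 260 565 -61 | 280 567 -38 |
```

View pics/te.png

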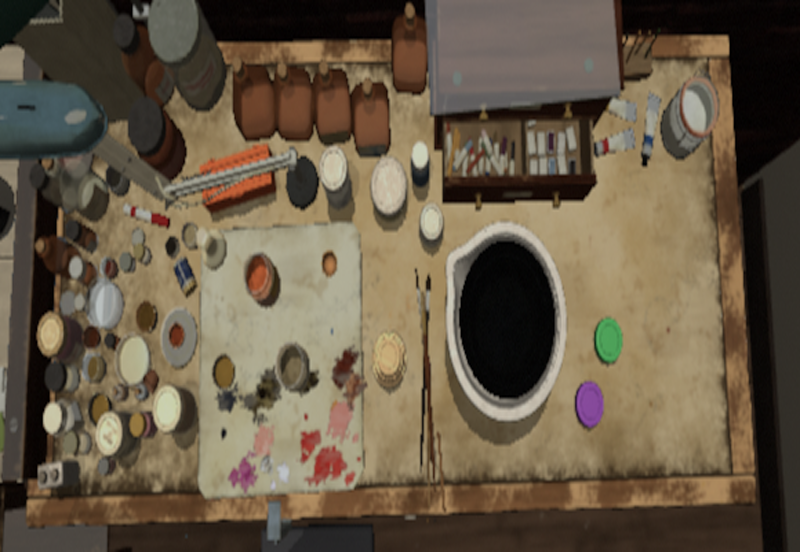

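```bash
python3 -m inch '[[[0,0,0,-7.6,-1],[0,0,0,-7.6,-1],[0,0,0,-7.6,-1],[0,-0.02,0,0,-1],[-0.0112,-0.04,0,0,-1],[-0.0112,-0.052,0,0,-1],[-0.0112,-0.052,0,0,-1],[-0.0112,-0.052,0,0,-1],[-0.0112,-0.052,0,0,-1],[-0.0112,-0.052,0,0,-1]]]' 20
```

```text
time: 1.55
tcp_pos: [0.3095, 0.2547, 0.2315]
ee_rot: [[-1.0, -0.001, 0.001], [-0.001, 1.0, 0.0], [-0.001, 0.0, -1.0]]
force: [0.4, -0.6, 1.8]
opening: 1.0
```

```bash
python3 -m inch '[[[-0.0112,-0.0515,0,0,-1],[-0.0112,-0.0515,0,0,-1],[-0.0112,-0.0515,0,0,-1],[-0.0112,-0.0515,0,0,-1],[-0.0112,-0.0515,0,0,-1],[-0.0112,-0.0515,0,0,-1],[-0.0112,-0.0515,0,0,-1],[-0.0112,-0.0515,0.02,0,-1],[-0.0112,-0.0515,0.02,0,-1],[-0.0112,-0.0515,0.02,0,-1]]]'
python3 - <<'E'
from h import *
c=snap("top","t2.png",(230,160,390,280),5)
c=snap("scene","s2.png",(150,60,450,285),2.66)
print(sensors.read_state()["tcp_pos"],sensors.read_state()["joints"])
E
```

```text
time: 2.8
tcp_pos: [0.4217, -0.2608, 0.171]
ee_rot: [[-1.0, 0.001, 0.001], [0.001, 1.0, -0.001], [-0.001, -0.001, -1.0]]
force: [0.8, 0.7, 0.7]
opening: 1.0
[ 0.42067623 -0.26220188  0.16866537] [-6.98226712e-01  6.78402753e-03  1.96808857e+00 -1.44890955e-03
  1.16980312e+00 -2.26427303e+00]
```

View pics/t2.png

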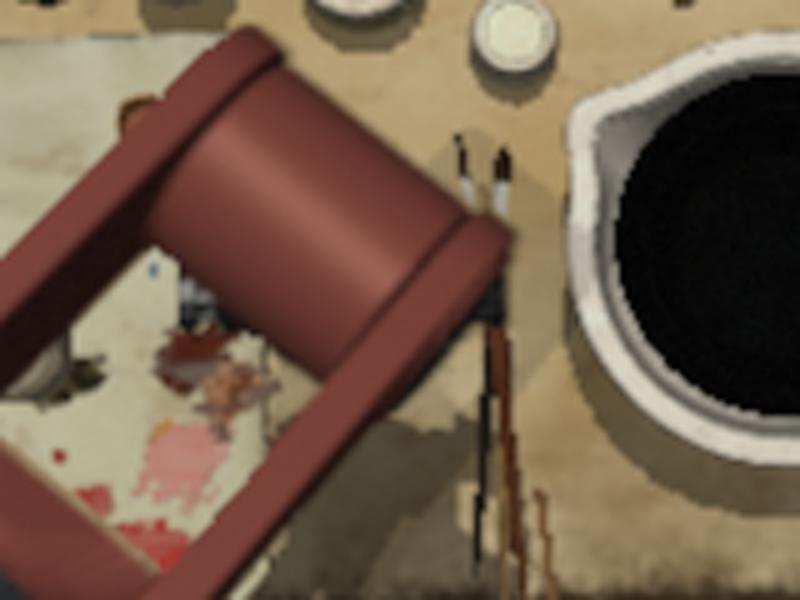

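View pics/s2.png

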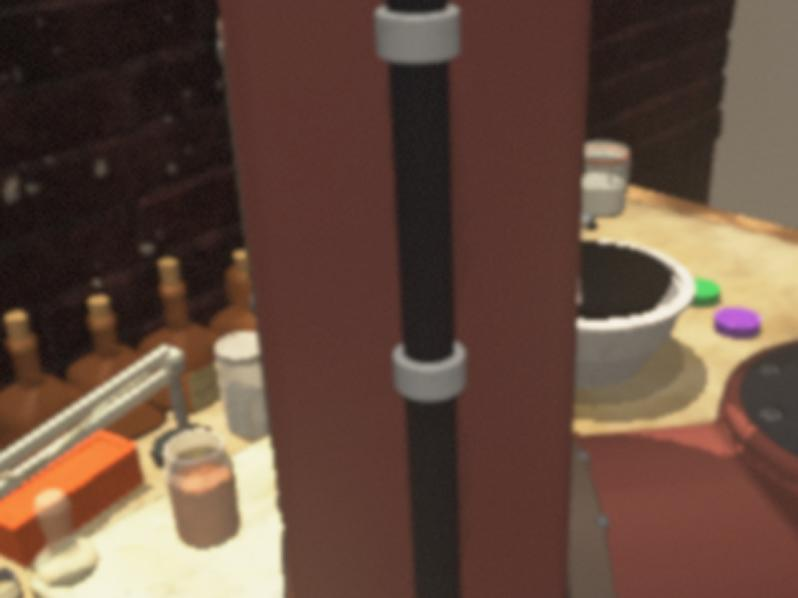

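```bash
python3 -m inch '[[[0,0,0.03,0,-1],[0,0,0.03,0,-1],[0,0,0.03,0,-1],[0,0,0.01,0,-1],[0,0,0.01,0,-1],[0,0,0,0,-1],[0,0,0,0,-1],[0,0,0,0,-1],[0,0,0,0,-1],[0,0,0,0,-1]]]'
python3 - <<'E'
from h import *
c=snap("top","t2.png",(230,160,390,280),5)
c=snap("scene","s2.png",(150,160,450,385),2.66)
s=sensors.read_state();print(s["tcp_pos"],s["force"])
E
```

```text
time: 4.15
tcp_pos: [0.4215, -0.2589, 0.0615]
ee_rot: [[-1.0, -0.0, 0.0], [-0.0, 1.0, -0.0], [-0.0, -0.0, -1.0]]
force: [-0.4, 0.0, 0.7]
opening: 0.998
[ 0.42144632 -0.25881793  0.06138163] [ 0.18441786 -0.41191543 -0.6178223 ]
```

View pics/s2.png

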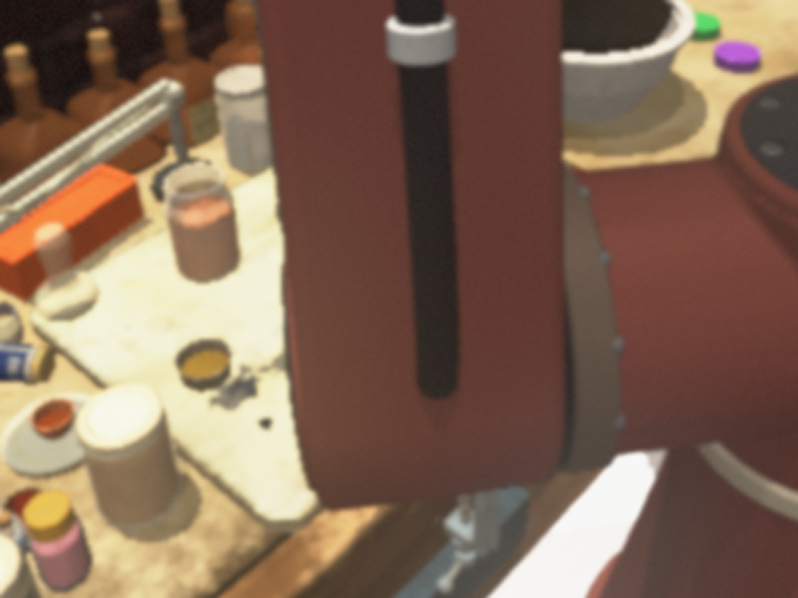

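```bash
python3 -m inch '[[[0,0,0.005,0,-1],[0,0,0.004,0,-1],[0,0,0,0,-0.3],[0,0,0,0,-0.1],[0,0,0,0,0.1],[0,0,0,0,0.2],[0,0,0,0,0.3],[0,0,0,0,0.3],[0,0,0,0,0.3],[0,0,0,0,0.3]]]' 20
```

```text
time: 5.5
tcp_pos: [0.4216, -0.2589, 0.0525]
ee_rot: [[-1.0, -0.0, 0.0], [-0.0, 1.0, -0.0], [-0.0, -0.0, -1.0]]
force: [0.0, 0.1, 1.9]
opening: 0.514
```

```bash
python3 -m inch '[[[0,0,0,0,-0.6],[0,0,0,0,-0.6],[0,0,0,10,-0.6],[0,0,0,10,-0.6],[0,0,0,10,-0.6],[0,0,0,10,-0.6],[0,0,0,10,-0.6],[0,0,0,10,-0.6],[0,0,0,10,-0.6],[0,0,0,10,-0.6]]]' 20
python3 -m inch '[[[0,0,0,10,-0.6],[0,0,0,0,-0.6],[0,0,0,0,-0.1],[0,0,0,0,0.1],[0,0,0,0,0.3],[0,0,0,0,0.3],[0,0,0,0,0.3],[0,0,0,0,0.3],[0,0,0,0,0.3],[0,0,0,0,0.3]]]' 20
```

```text
time: 6.75
tcp_pos: [0.4212, -0.2586, 0.052]
ee_rot: [[-0.168, 0.986, -0.0], [0.986, 0.168, 0.0], [0.0, -0.0, -1.0]]
force: [0.0, -0.5, -0.5]
opening: 0.8
time: 8.0
tcp_pos: [0.4215, -0.2588, 0.0524]
ee_rot: [[-0.0, 1.0, 0.0], [1.0, 0.0, -0.0], [-0.0, 0.0, -1.0]]
force: [-0.3, -0.0, 3.9]
opening: 0.516
```

```bash
python3 -m inch '[[[0,0,-0.005,0,0.3],[0,0,-0.01,0,0.3],[0,0,-0.015,0,0.3],[0,0,-0.02,0,0.3],[0.02,0.02,-0.01,0,0.3],[0.03,0.03,0,0,0.3],[0.03,0.03,0,0,0.3],[0.025,0.025,0,0,0.3],[0.0118,0.0135,0,0,0.3],[0,0,0,0,0.3]]]'
python3 - <<'E'
from h import *
c=snap("top","t3.png",(150,140,350,290),4)
c=snap("scene","s3.png",(150,100,400,288),3.2)
s=sensors.read_state();print(s["tcp_pos"],s["force"],s["opening"])
E
```

```text
time: 9.25
tcp_pos: [0.5405, -0.1417, 0.1129]
ee_rot: [[-0.002, 1.0, 0.001], [1.0, 0.002, -0.001], [-0.001, 0.001, -1.0]]
force: [-0.6, -1.4, -0.6]
opening: 0.51
[ 0.53925646 -0.14256259  0.11234183] [-0.22881856  0.32935361 -0.16952967] 0.5131563051592145
```

View pics/t3.png

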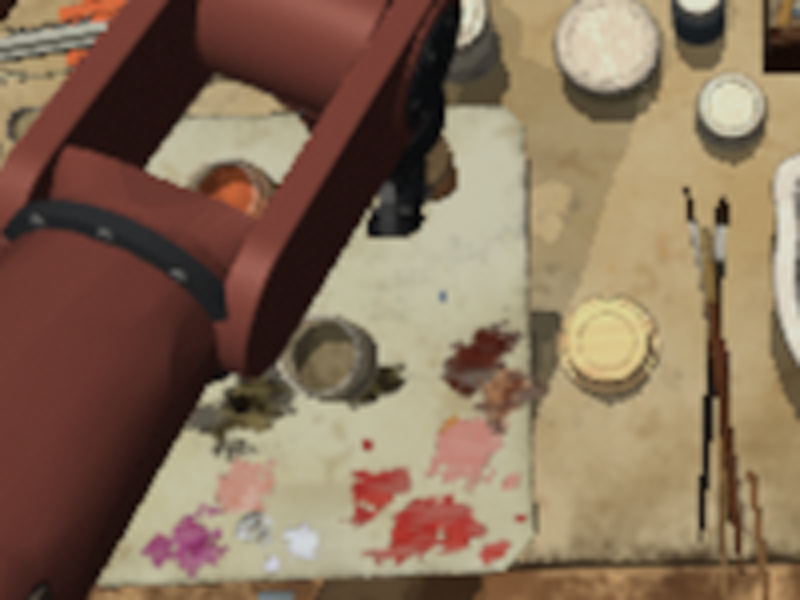

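View pics/s3.png

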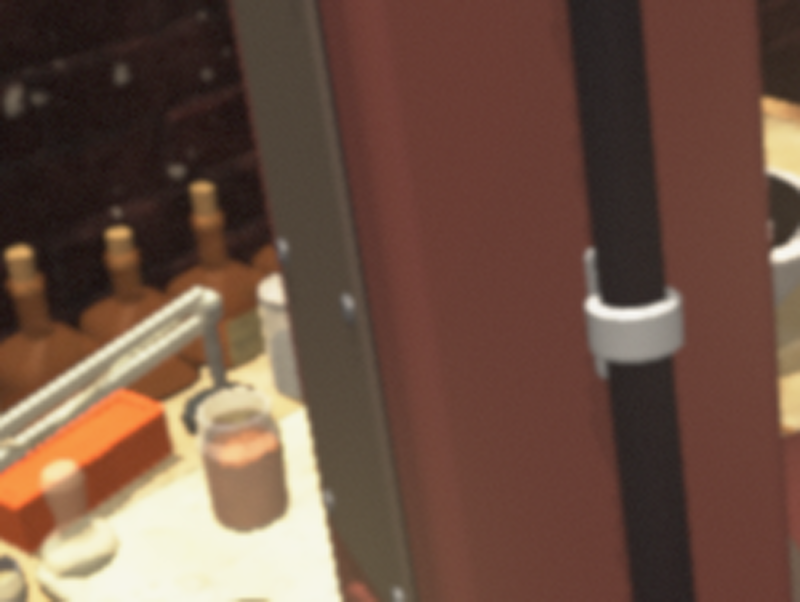

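Run:
```python
from h import *
c=snap("top","t4.png",(235,160,315,240),8)
print(onz(c,(300.9,224.9),.048)); print(proj(c,(.5393,-.1426,.108)),proj(c,(.5393,-.1426,.124)),proj(c,(.54,-.142,.034)))
```

```text
[ 0.42423908 -0.25918893  0.048     ]
[254.20249336 178.92190669] [253.2454821  177.66135758] [258.05362409 184.03359104]
```

View pics/t4.png

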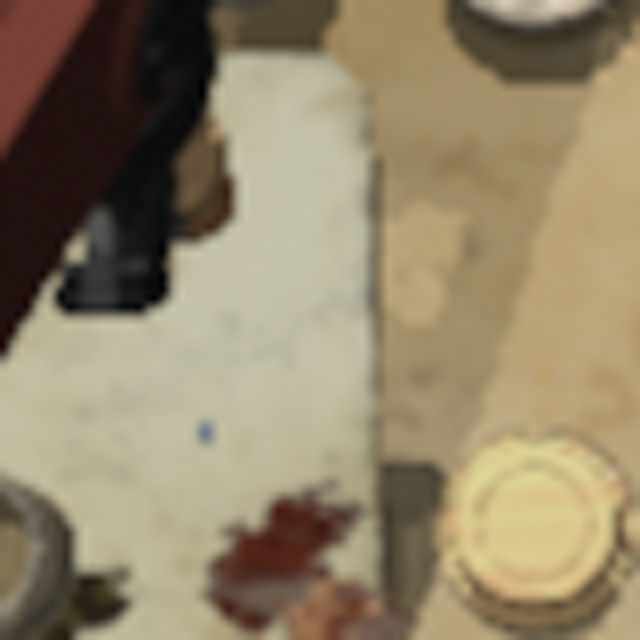

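```bash
python3 -m inch '[[[0,0,0.02,0,0.3],[0,0,0.02,0,0.3],[0,0,0.015,0,0.3],[0,0,0.006,0,0.3],[0,0,0,0,0.3],[0,0,0,0,0.3],[0,0,0,0,0.3],[0,0,0,0,0.3],[0,0,0,0,0.3],[0,0,0,0,0.3]]]'
python3 - <<'E'
from h import *
c=snap("top","t5.png",(215,150,295,210),10)
s=sensors.read_state();print(s["tcp_pos"],s["force"],s["opening"])
p=s["tcp_pos"]; print(proj(c,(p[0],p[1],p[2]-.0044)),proj(c,(p[0],p[1],p[2]+.0116)),proj(c,(.54,-.142,.034)))
E
```

```text
time: 10.65
tcp_pos: [0.5399, -0.1419, 0.0514]
ee_rot: [[-0.0, 1.0, 0.0], [1.0, 0.0, -0.0], [-0.0, 0.0, -1.0]]
force: [-0.4, -0.6, -0.2]
opening: 0.511
[ 0.53989835 -0.14191454  0.05132623] [ 0.09826763 -0.07482893  0.21806557] 0.5114041825901361
[257.34814763 183.18378816] [256.49147707 182.0571531 ] [258.05362409 184.03359104]
```

View pics/t5.png

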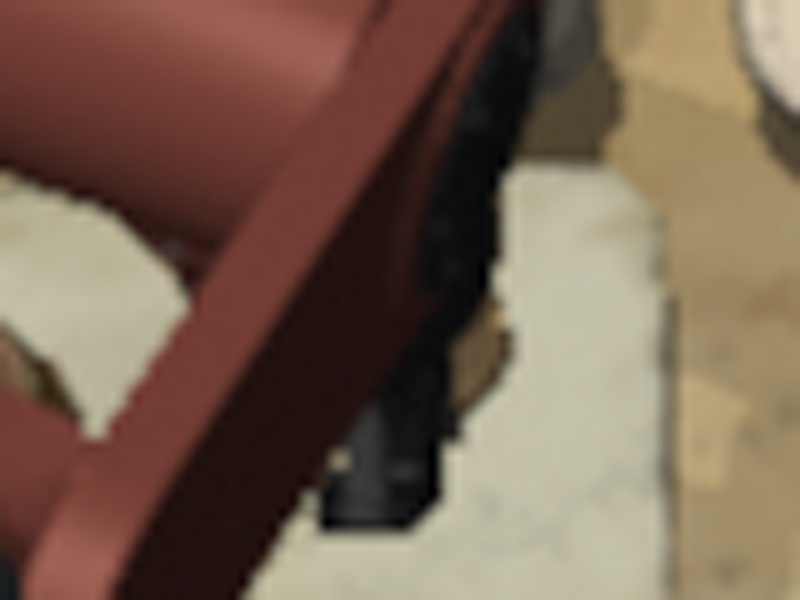

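```bash
python3 -m inch '[[[-0.0005,0,0.006,0,0.3],[0,0,0.005,0,0.3],[0,0,0.004,0,0.3],[0,0,0.003,0,0.3],[0,0,0.002,0,0.3],[0,0,0.002,0,0.3],[0,0,0,0,0.3],[0,0,0,0,0.3],[0,0,0,0,0.3],[0,0,0,0,0.3]]]'
```

```text
time: 11.95
tcp_pos: [0.54, -0.1425, 0.0294]
ee_rot: [[-0.0, 1.0, 0.0], [1.0, 0.0, -0.0], [-0.0, 0.0, -1.0]]
force: [0.1, -0.5, 0.3]
opening: 0.515
```

```bash
python3 -m inch '[[[0,0,0,0,0.1],[0,0,0,0,-0.1],[0,0,0,0,-0.3],[0,0,0,0,-0.5],[0,0,-0.015,0,-0.5],[0,0,-0.03,0,-0.5],[0,0,-0.03,0,-0.5],[-0.03,-0.03,-0.02,0,-0.7],[-0.04,-0.04,0,0,-1],[-0.0464,-0.0464,0,0,-1]]]'
python3 - <<'E'
from h import *
c=snap("top","t6.png",(150,140,350,290),4)
s=sensors.read_state();print(s["tcp_pos"],s["force"],s["opening"])
E
```

```text
time: 13.2
tcp_pos: [0.4257, -0.258, 0.1264]
ee_rot: [[-0.002, 1.0, 0.003], [1.0, 0.002, -0.002], [-0.002, 0.003, -1.0]]
force: [0.7, -1.1, -0.2]
opening: 1.005
[ 0.42024639 -0.26265823  0.12562899] [-2.48466972 -2.73013468 -0.48214104] 0.9992069110955126
```

View pics/t6.png

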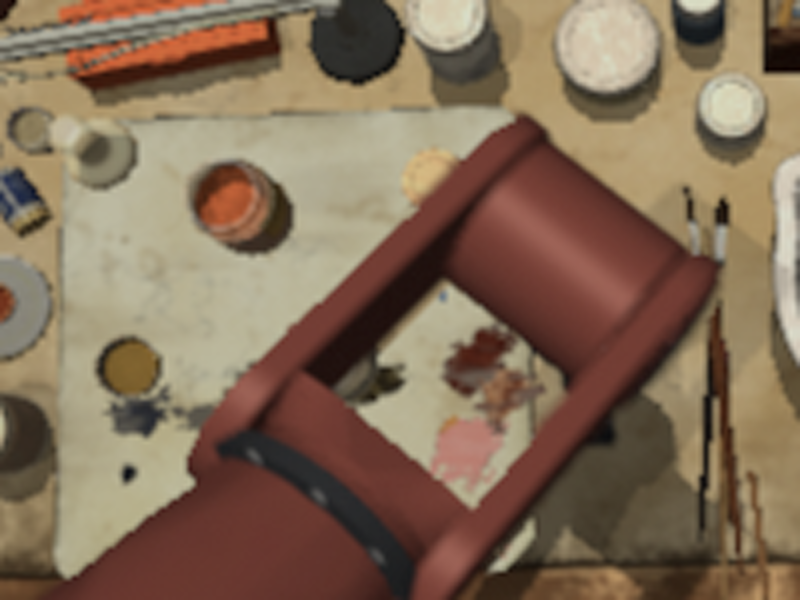

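```bash
python3 -m inch '[[[0,0,0.03,0,-1],[0,0,0.03,0,-1],[0,0,0.018,0,-1],[0,0,0.01,0,-1],[0,0,0,0,-0.7],[0,0,0,0,-0.4],[0,0,0,0,-0.1],[0,0,0,0,0.1],[0,0,0,0,0.1],[0,0,0,0,0.1]]]' 20
python3 -m inch '[[[0,0,0,0,-0.2],[0,0,0,0,-0.9],[0,0,0,-10,-0.9],[0,0,0,-10,-0.9],[0,0,0,-10,-0.9],[0,0,0,-10,-0.9],[0,0,0,-10,-0.9],[0,0,0,-10,-0.9],[0,0,0,-10,-0.9],[0,0,0,-10,-0.9]]]' 20
```

```text
time: 14.5
tcp_pos: [0.4267, -0.2573, 0.0375]
ee_rot: [[-0.0, 1.0, 0.002], [1.0, 0.0, -0.001], [-0.001, 0.002, -1.0]]
force: [-1.2, 1.5, 5.9]
opening: 0.626
time: 15.75
tcp_pos: [0.4253, -0.2564, 0.0358]
ee_rot: [[-0.986, 0.168, -0.001], [0.168, 0.986, 0.0], [0.001, 0.0, -1.0]]
force: [0.3, 0.4, -0.6]
opening: 0.952
```

```bash
python3 -m inch '[[[0,0,0,-10,-0.9],[0,0,0,0,-0.9],[0,0,0,0,-0.6],[0,0,0,0,-0.3],[0,0,0,0,0],[0,0,0,0,0.1],[0,0,0,0,0.1],[0,0,0,0,0.1],[0,0,0,0,0.1],[0,0,0,0,0.1]]]' 20
```

```text
time: 17.0
tcp_pos: [0.4258, -0.2567, 0.0365]
ee_rot: [[-1.0, -0.0, 0.0], [-0.0, 1.0, -0.0], [-0.0, -0.0, -1.0]]
force: [-1.8, -0.6, 4.8]
opening: 0.627
```

```bash
python3 -m inch '[[[0,0,-0.01,0,0.1],[0,0,-0.03,0,0.1],[0,0,-0.03,0,0.1],[0,0.01,-0.03,0,0.1],[0.0015,0.04,0,0,0.1],[0.002,0.05,0,0,0.1],[0.002,0.05,0,0,0.1],[0.002,0.05,0,0,0.1],[0.002,0.05,0,0,0.1],[0.002,0.04,0,0,0.1]]]' 20
python3 -m inch '[[[0,0.025,0,0,0.1],[0,0.004,0,0,0.1],[0,0,0.02,0,0.1],[0,0,0.03,0,0.1],[0,0,0.02,0,0.1],[0,0,0.01,0,0.1],[0,0,0,0,0.1],[0,0,0,0,0.1],[0,0,0,0,0.1],[0,0,0,0,0.1]]]'
python3 - <<'E'
from h import *
c=snap("top","t7.png",(140,170,240,245),8)
snap("scene","s7.png",(150,140,400,328),3.2)
s=sensors.read_state();print(s["tcp_pos"],s["force"],s["opening"])
p=s["tcp_pos"]; print(proj(c,(p[0],p[1],p[2]-.0044)),proj(c,(p[0],p[1],p[2]+.0116)),proj(c,(.4143,.0623,.033)))
E
```

```text
time: 18.25
tcp_pos: [0.4138, 0.0352, 0.1365]
ee_rot: [[-1.0, -0.001, 0.001], [-0.001, 1.0, 0.0], [-0.001, 0.0, -1.0]]
force: [1.7, 0.4, -0.2]
opening: 0.625
time: 19.5
tcp_pos: [0.4148, 0.0623, 0.057]
ee_rot: [[-1.0, -0.0, 0.001], [-0.0, 1.0, -0.0], [-0.001, -0.0, -1.0]]
force: [0.3, 0.1, -0.6]
opening: 0.628
[0.41447029 0.06237937 0.05666797] [-8.27710468e-04 -5.09544122e-01 -1.03328248e+00] 0.6263815141373497
[179.49639573 230.35953486] [177.43900647 229.91745909] [181.921583   230.93732946]
```

View pics/t7.png

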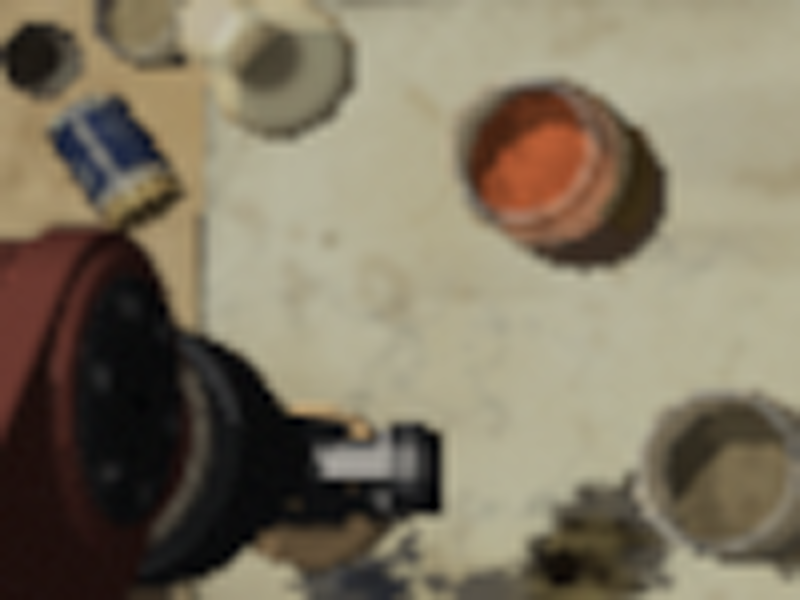

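View pics/s7.png

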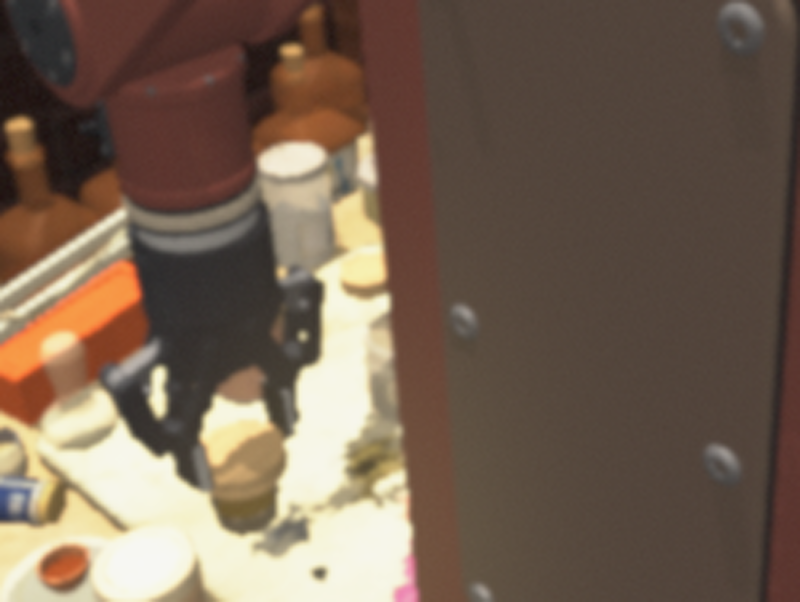

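Run:
```python
from h2 import *
import h
c=imaging.camera("scene")
s=sensors.read_state();p=s["tcp_pos"];z=p[2]-.0044
R=(0,0,255);G=(0,255,0)
cs=[(p[0],p[1],z,.0546,R),(p[0],p[1],z+.016,.0546,R),(.4143,.0623,.033,.043,G)]
im=c["color"][:,:,::-1]
b=(195,255,255,315)
ov.proj=h.proj; overlay(c,im,cs,b,10,"a.png")
ov.proj=proj; overlay(c,im,cs,b,10,"b.png")
```

```text
(no output)
```

View pics/a.png

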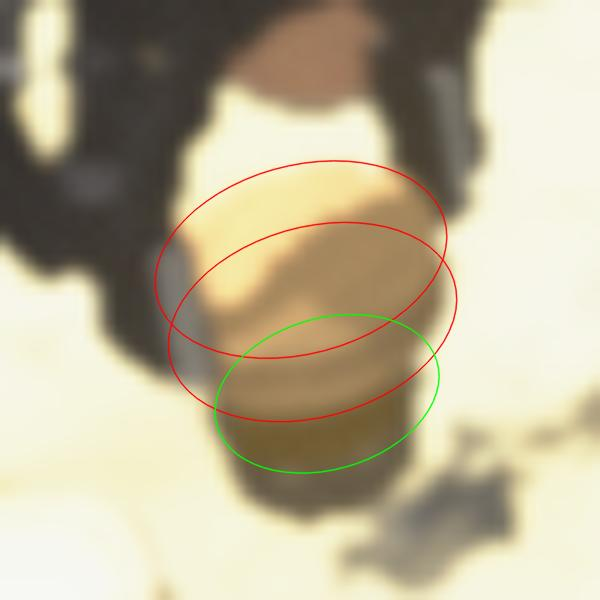

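View pics/b.png

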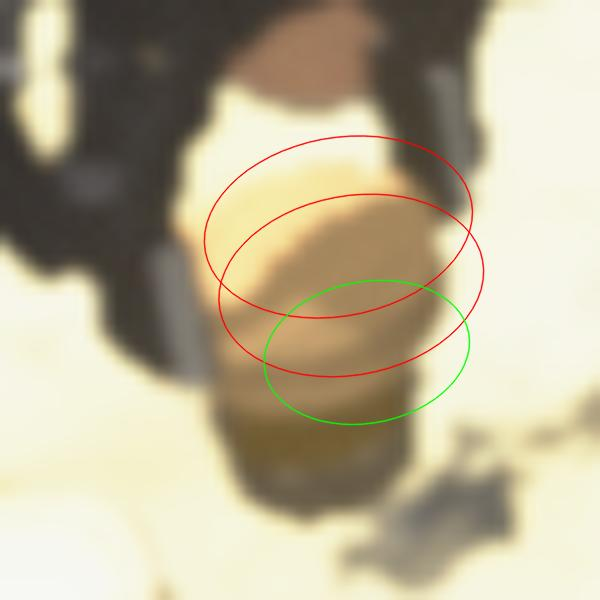

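```bash
python3 -m inch '[[[0,0,0.008,0,0.1],[0,0,0.007,0,0.1],[0,0,0.005,0,0.1],[0,0,0.003,0,0.1],[0,0,0.003,0,0.1],[0,0,0.002,0,0.1],[0,0,0,0,0.1],[0,0,0,0,0.1],[0,0,0,0,0.1],[0,0,0,0,0.1]]]'
```

```text
time: 20.9
tcp_pos: [0.4143, 0.0623, 0.0284]
ee_rot: [[-1.0, -0.0, 0.0], [-0.0, 1.0, -0.0], [-0.0, -0.0, -1.0]]
force: [-0.8, -0.4, 0.4]
opening: 0.628
```

```bash
python3 -m inch '[[[0,0,0,0,-0.3],[0,0,0,0,-0.4],[0,0,0,0,-0.6],[0,0,0,0,-0.7],[0,0,-0.015,0,-0.7],[0,0,-0.03,0,-0.7],[0,0,-0.03,0,-0.7],[0,0,-0.035,0,-1],[0,-0.04,-0.01,0,-1],[0,-0.05,0,0,-1]]]'
python3 - <<'E'
from h import *
c=snap("top","t8.png",(150,140,350,290),4)
snap("scene","s8.png",(150,170,350,320),4)
s=sensors.read_state();print(s["tcp_pos"],s["force"],s["opening"])
E
```

```text
time: 22.15
tcp_pos: [0.4158, -0.0284, 0.1512]
ee_rot: [[-1.0, -0.003, 0.006], [-0.003, 1.0, -0.001], [-0.006, -0.001, -1.0]]
force: [1.6, -0.8, -0.5]
opening: 1.002
[ 0.41518698 -0.03127046  0.15028823] [0.23857493 0.33919861 0.47456256] 0.9999722470944736
```

View pics/t8.png

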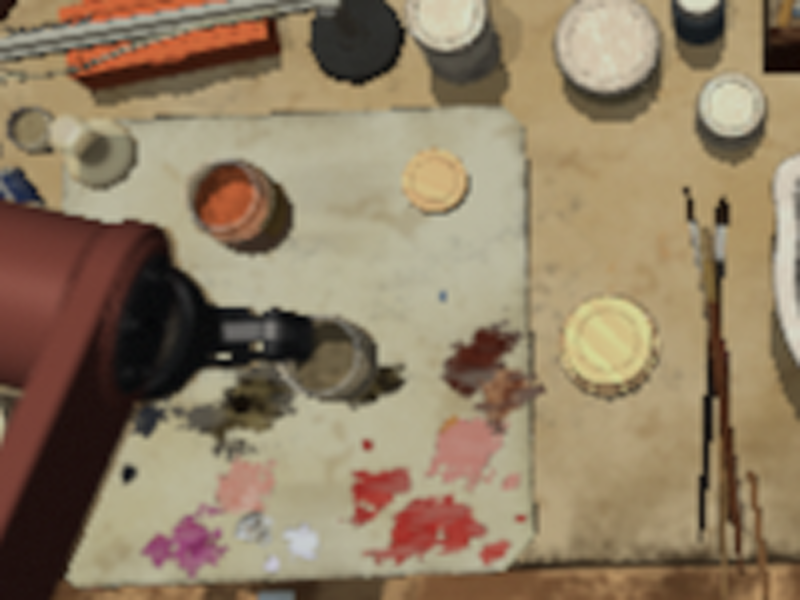

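View pics/s8.png

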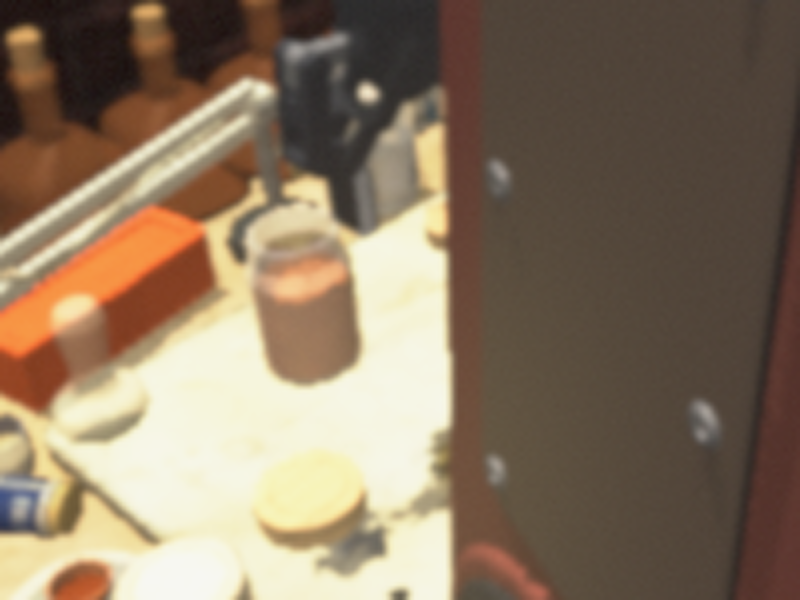

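Run:
```python
from h import *
c=snap("top")
print(onz(c,(302.1,225.1),.032), onz(c,(258.4,184.9),.040))
```

```text
[ 0.42502409 -0.26188668  0.032     ] [ 0.53642571 -0.14381222  0.04      ]
```

```bash
python3 -m inch '[[[-0.001,-0.04,0,0,-1],[-0.0025,-0.05,0,0,-1],[-0.003,-0.05,0,0,-1],[-0.003,-0.05,0,0,-1],[-0.001,-0.03,0,0,-1],[0,-0.0125,0.02,0,-1],[0,0,0.03,0,-1],[0,0,0.03,0,-1],[0,0,0.02,0,-1],[0,0,0,0,-1]]]'
python3 -m inch '[[[0,0,0.015,0,-1],[0,0,0.01,0,-1],[0,0,0,0,-1],[0,0,0,0,-0.8],[0,0,0,0,-0.6],[0,0,0,0,-0.4],[0,0,0,0,-0.2],[0,0,0,0,0],[0,0,0,0,0],[0,0,0,0,0]]]' 20
```

```text
time: 23.55
tcp_pos: [0.4237, -0.2578, 0.0467]
ee_rot: [[-1.0, -0.001, -0.004], [-0.001, 1.0, 0.003], [0.004, 0.003, -1.0]]
force: [0.5, 0.7, 0.7]
opening: 1.001
time: 24.8
tcp_pos: [0.4251, -0.2605, 0.0241]
ee_rot: [[-1.0, -0.0, 0.001], [-0.0, 1.0, -0.001], [-0.001, -0.001, -1.0]]
force: [-1.4, 0.5, 5.3]
opening: 0.693
```

```bash
python3 -m inch '[[[0,0,0,0,-0.6],[0,0,0.004,0,-1],[0,0,0,10,-1],[0,0,0,10,-1],[0,0,0,10,-1],[0,0,0,10,-1],[0,0,0,10,-1],[0,0,0,10,-1],[0,0,0,10,-1],[0,0,0,10,-1]]]' 20
python3 -m inch '[[[0,0,0,10,-1],[0,0,0,0,-1],[0,0,0,0,-0.8],[0,0,0,0,-0.6],[0,0,0,0,-0.4],[0,0,0,0,-0.2],[0,0,0,0,0],[0,0,0,0,0],[0,0,0,0,0],[0,0,0,0,0]]]' 20
python3 - <<'E'
from h import *
snap("scene","s9.png",(250,140,450,290),4);snap("top","t9.png",(250,170,350,245),8)
E
```

```text
time: 26.05
tcp_pos: [0.4243, -0.2598, 0.0186]
ee_rot: [[-0.168, 0.986, -0.001], [0.986, 0.168, 0.001], [0.001, -0.001, -1.0]]
force: [-0.4, -0.2, -0.2]
opening: 0.999
time: 27.3
tcp_pos: [0.4252, -0.2604, 0.0198]
ee_rot: [[-0.0, 1.0, 0.001], [1.0, 0.0, -0.001], [-0.001, 0.001, -1.0]]
force: [0.6, 1.6, 4.8]
opening: 0.701
```

View pics/t9.png

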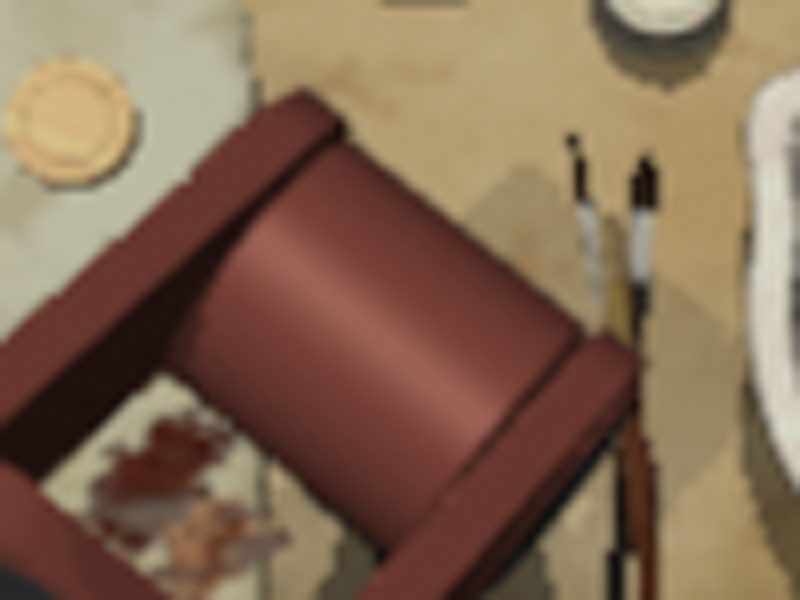

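Run:
```python
from h import *
c=snap("top"); s=snap("scene")
print(onz(c,(206.1,188.4),.104), onz(s,(222.3,226.7),.104))
import ov
im=c["color"][:,:,::-1]
R=(0,0,255);G=(0,255,0);B=(255,0,0)
p=(.5165,-.0185)
ov.overlay(c,im,[(*p,.104,.048,R),(*p,.082,.057,G),(*p,.016,.057,B)],(180,165,240,210),13,"a.png")
im=s["color"][:,:,::-1]
ov.overlay(s,im,[(*p,.104,.048,R),(*p,.082,.057,G),(*p,.016,.057,B)],(200,210,260,270),10,"b.png")
```

```text
[ 0.51703897 -0.01920928  0.104     ] [ 0.52080584 -0.01453433  0.104     ]
```

View pics/a.png

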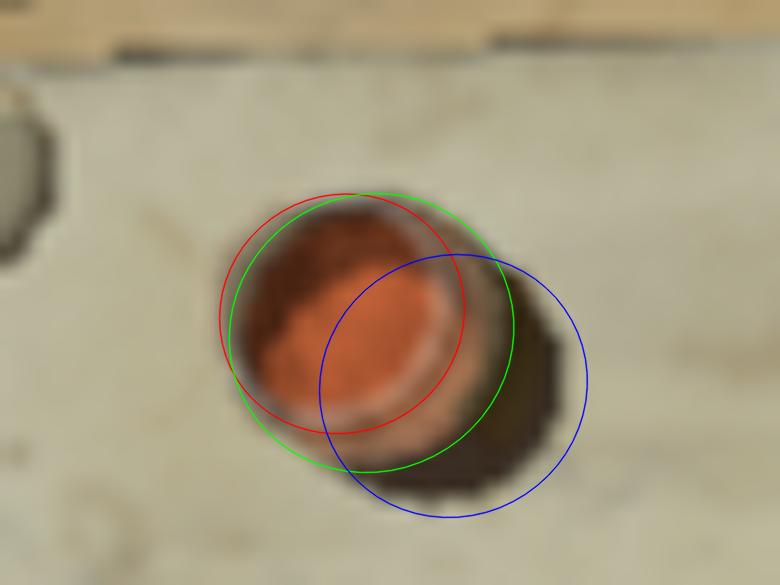

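View pics/b.png

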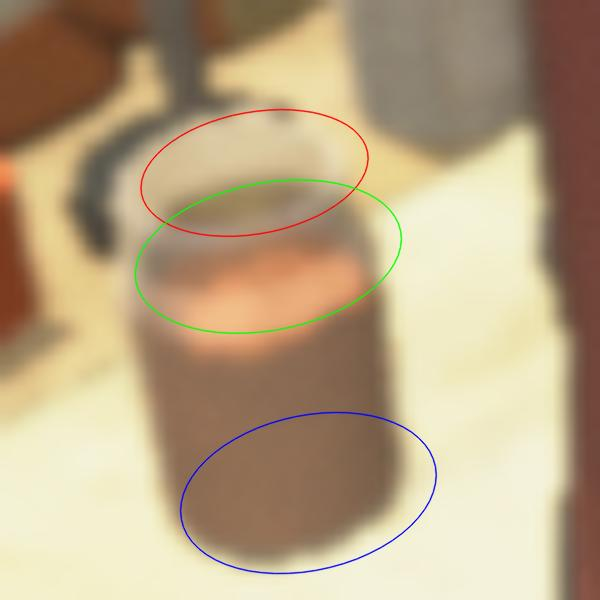

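```bash
python3 -m inch '[[[0,0,-0.01,0,0],[0,0,-0.03,0,0],[0,0,-0.04,0,0],[0,0,-0.04,0,0],[0.02,0.01,-0.01,0,0],[0.045,0.015,0,0,0],[0.045,0.017,0,0,0],[0.045,0.017,0,0,0],[0.045,0.017,0,0,0],[0.03,0.0123,0,0,0]]]' 20
python3 -m inch '[[[0.0099,0.004,0,0,0],[0.003,0,0,0,0],[0,0,0.01,0,0],[0,0,0.01,0,0],[0,0,0.006,0,0],[0,0,0,0,0],[0,0,0,0,0],[0,0,0,0,0],[0,0,0,0,0],[0,0,0,0,0]]]'
python3 - <<'E'
from h import *
import ov
s=snap("scene","s10.png",(190,170,350,290),5)
c=snap("top","t10.png",(160,150,260,225),8)
st=sensors.read_state();p=st["tcp_pos"];print(p,st["force"],st["opening"])
R=(0,0,255);G=(0,255,0)
z=p[2]-.0038
ov.overlay(s,s["color"][:,:,::-1],[(p[0],p[1],z,.061,R),(p[0],p[1],z+.016,.061,R),(p[0],p[1],.016,.057,G)],(195,205,265,275),9,"a.png")
E
```

```text
time: 28.75
tcp_pos: [0.5126, -0.0282, 0.149]
ee_rot: [[-0.002, 1.0, -0.001], [1.0, 0.002, 0.0], [0.0, -0.001, -1.0]]
force: [0.4, 0.0, 0.0]
opening: 0.7
time: 30.0
tcp_pos: [0.5171, -0.0172, 0.1235]
ee_rot: [[-0.0, 1.0, 0.0], [1.0, 0.0, -0.0], [-0.0, 0.0, -1.0]]
force: [-0.4, 0.4, -0.4]
opening: 0.7
[ 0.5170495  -0.01720553  0.1234174 ] [ 0.24641284 -0.03952659 -0.3708236 ] 0.7018317219627235
```

View pics/a.png

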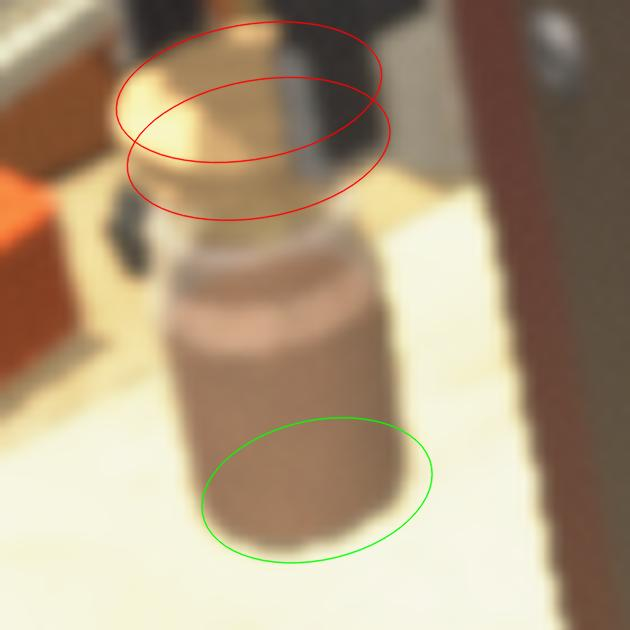

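View pics/s10.png

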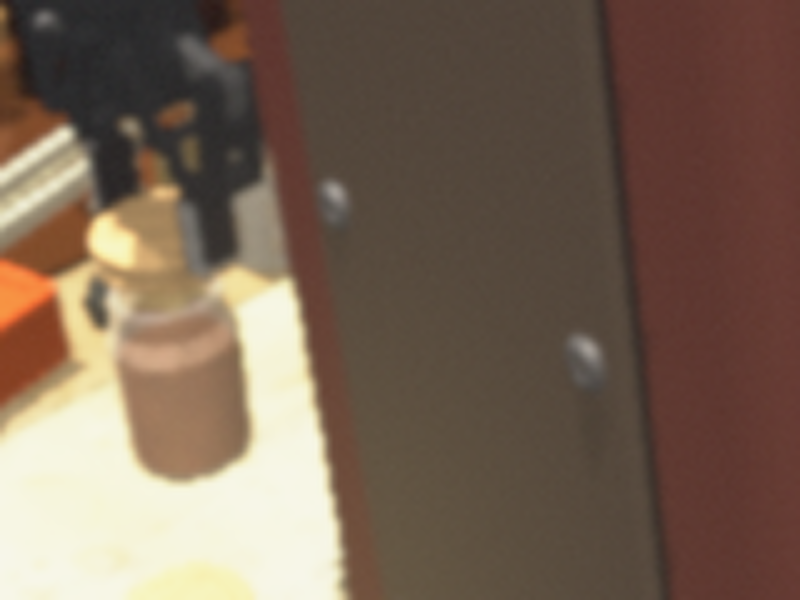

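View pics/t10.png

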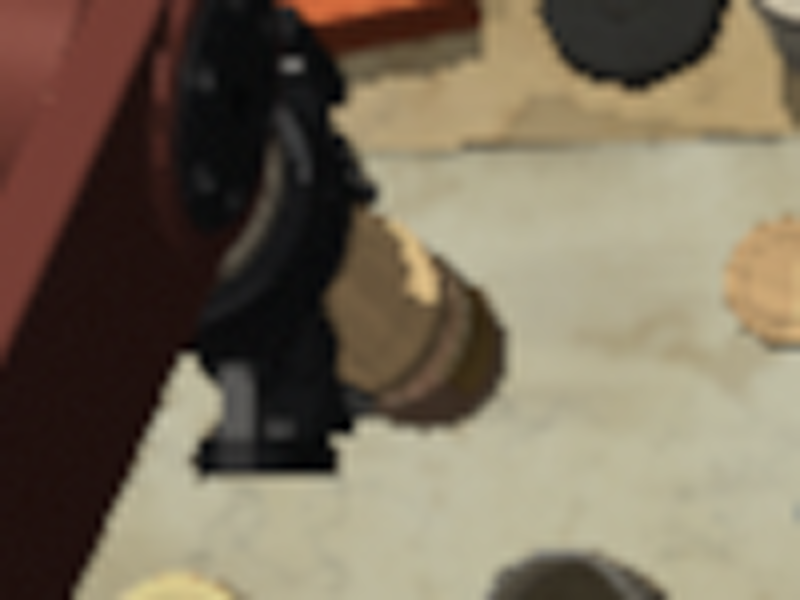

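Run:
```python
from h import *
import ov
c=snap("top")
st=sensors.read_state();p=st["tcp_pos"]
R=(0,0,255);G=(0,255,0);B=(255,0,0)
z=p[2]-.0038
im=c["color"][:,:,::-1]
ov.overlay(c,im,[(p[0],p[1],z,.061,R),(p[0],p[1],z+.016,.061,R),(p[0],p[1],.082,.057,B),(p[0],p[1],.016,.057,G)],(190,165,240,210),14,"a.png")
```

View pics/a.png

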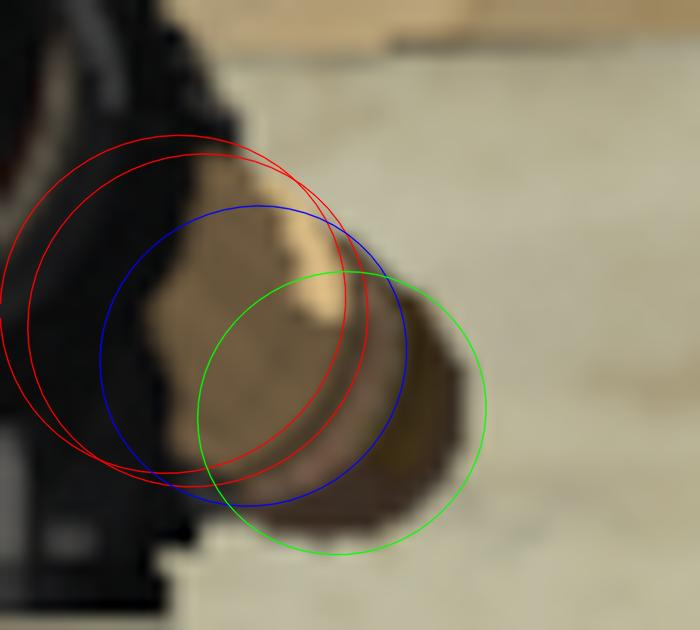

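```bash
python3 -m inch '[[[0,0,0.008,0,0],[0,0,0.005,0,0],[0,0,0.003,0,0],[0,0,0.003,0,0],[0,0,0.003,0,0],[0,0,0.002,0,0],[0,0,0,0,0],[0,0,0,0,0],[0,0,0,0,0],[0,0,0,0,0]]]'
```

```text
time: 31.4
tcp_pos: [0.517, -0.0172, 0.0994]
ee_rot: [[-0.0, 1.0, 0.0], [1.0, 0.0, -0.0], [-0.0, 0.0, -1.0]]
force: [0.7, 0.1, -0.2]
opening: 0.701
```

```bash
python3 -m inch '[[[0,0,0,0,-0.5],[0,0,0,0,-0.6],[0,0,0,0,-0.8],[0,0,0,0,-0.9],[0,0,-0.01,0,-0.9],[0,0,-0.02,0,-0.9],[0,0,-0.03,0,-0.9],[-0.03,-0.01,-0.01,0,-1],[-0.045,-0.017,0,0,-1],[-0.045,-0.017,0,0,-1]]]'
python3 - <<'E'
from h import *
s=snap("scene","s11.png",(190,200,350,320),5)
c=snap("top","t11.png",(150,140,350,290),4)
st=sensors.read_state();p=st["tcp_pos"];print(p,st["force"],st["opening"])
E
```

```text
time: 32.65
tcp_pos: [0.4731, -0.1384, 0.1707]
ee_rot: [[-0.001, 1.0, 0.002], [1.0, 0.001, -0.001], [-0.001, 0.002, -1.0]]
force: [0.3, 0.4, 0.4]
opening: 1.003
[ 0.47216788 -0.1407997   0.1703642 ] [-0.76744246  0.04428861  0.53505245] 1.0007023222755125
```

View pics/s11.png

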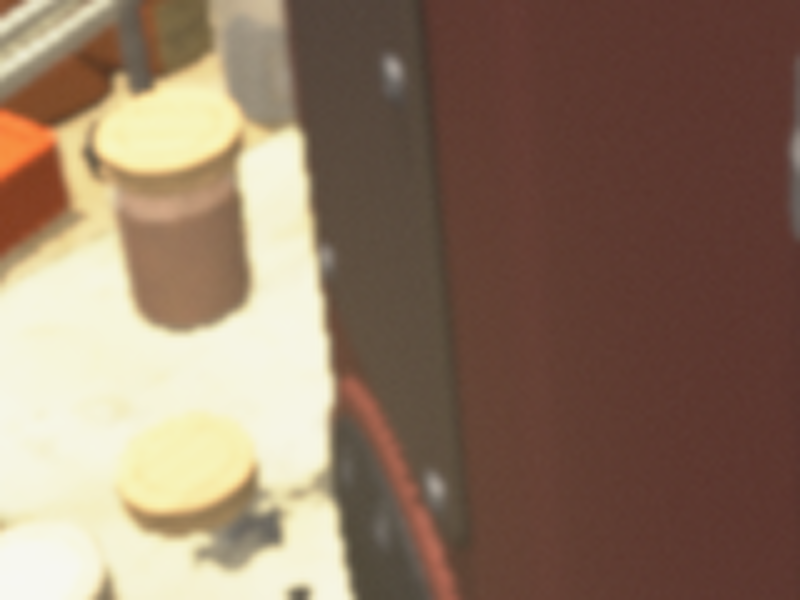

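View pics/t11.png

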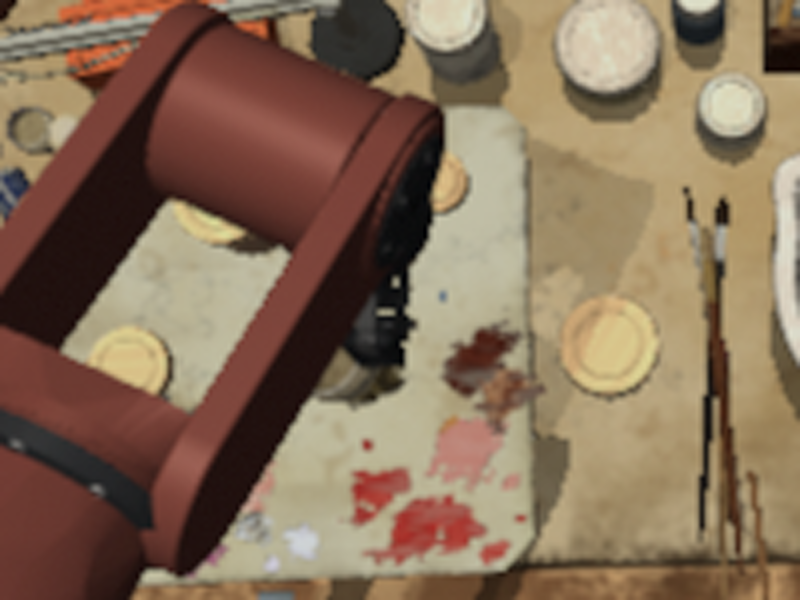

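```bash
python3 - <<'E'
from h import *
c=snap("top"); print(onz(c,(301.9,225.9),.016))
E
python3 -m inch '[[[-0.03,-0.012,0,0,-1],[-0.04,-0.015,0,0,-1],[-0.035,-0.014,0,0,-1],[-0.019,-0.008,0.02,0,-1],[0,0,0.035,0,-1],[0,0,0.035,0,-1],[0,0,0.03,0,-1],[0,0,0.015,0,-1],[0,0,0,0,-1],[0,0,0,0,-1]]]'
```

```text
[ 0.42419296 -0.26079992  0.016     ]
time: 34.05
tcp_pos: [0.4252, -0.2618, 0.0356]
ee_rot: [[-0.001, 1.0, 0.002], [1.0, 0.001, -0.002], [-0.002, 0.002, -1.0]]
force: [0.5, -0.5, 0.3]
opening: 0.998
```

```bash
python3 -m inch '[[[0.001,-0.001,0.015,0,-1],[0,0,0.01,0,-1],[0,0,0.005,0,-1],[0,0,0,0,-1],[0,0,0,0,-0.8],[0,0,0,0,-0.6],[0,0,0,0,-0.4],[0,0,0,0,-0.2],[0,0,0,0,-0.2],[0,0,0,0,-0.2]]]' 20
```

```text
time: 35.3
tcp_pos: [0.4235, -0.2606, 0.0051]
ee_rot: [[-0.0, 1.0, 0.001], [1.0, 0.0, -0.001], [-0.001, 0.001, -1.0]]
force: [-1.2, 1.4, 5.7]
opening: 0.788
```

```bash
python3 -m inch '[[[0,0,0,0,-0.7],[0,0,0.0015,0,-1],[0,0,0,-10,-1],[0,0,0,-10,-1],[0,0,0,-10,-1],[0,0,0,-10,-1],[0,0,0,-10,-1],[0,0,0,-10,-1],[0,0,0,-10,-1],[0,0,0,-10,-1]]]' 20
python3 -m inch '[[[0,0,0,-10,-1],[0,0,0,0,-1],[0,0,0,0,-0.8],[0,0,0,0,-0.6],[0,0,0,0,-0.4],[0,0,0,0,-0.2],[0,0,0,0,-0.2],[0,0,0,0,-0.2],[0,0,0,0,-0.2],[0,0,0,0,-0.2]]]' 20
```

```text
time: 36.55
tcp_pos: [0.4227, -0.26, 0.0023]
ee_rot: [[-0.986, 0.168, -0.001], [0.168, 0.986, 0.0], [0.001, 0.0, -1.0]]
force: [-0.1, -0.2, -0.1]
opening: 1.002
time: 37.8
tcp_pos: [0.423, -0.2602, 0.003]
ee_rot: [[-1.0, 0.0, -0.0], [0.0, 1.0, 0.0], [0.0, 0.0, -1.0]]
force: [-2.3, 1.3, 5.0]
opening: 0.79
```

Run:
```python
from h import *
import ov,pickle
T,S=pickle.load(open("im0.pkl","rb"))
R=(0,0,255);G=(0,255,0);B=(255,0,0)
print(onz(T,(229.6,228.9),.078),onz(T,(231.6,229),.078))
p=(.4155,-.0765)
cs=[(*p,.078,.053,R),(*p,.070,.058,G),(*p,.016,.058,B)]
ov.overlay(T,T["color"][:,:,::-1],cs,(208,207,258,252),14,"a.png")
ov.overlay(S,S["color"][:,:,::-1],cs,(255,225,305,280),11,"b.png")
```

```text
[ 0.41418035 -0.07529791  0.078     ] [ 0.41383756 -0.08046985  0.078     ]
```

View pics/a.png

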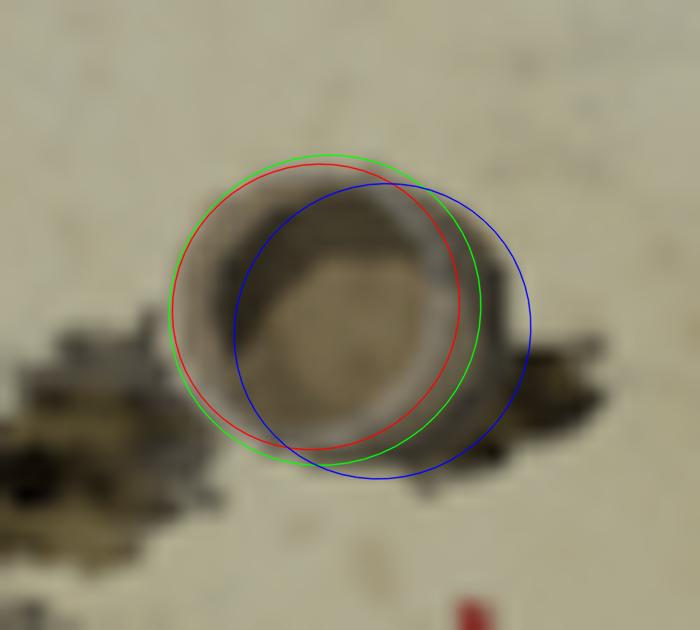

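View pics/b.png

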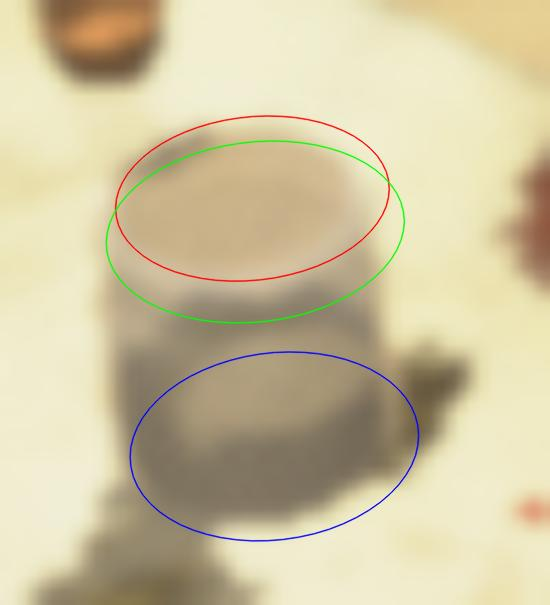

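```bash
python3 -m inch '[[[0,0,-0.01,0,-0.2],[0,0,-0.03,0,-0.2],[0,0,-0.04,0,-0.2],[0,0,-0.035,0,-0.2],[0.001,0.02,-0.005,0,-0.2],[0.002,0.045,0,0,-0.2],[0.002,0.045,0,0,-0.2],[0.0015,0.04,0,0,-0.2],[0.001,0.025,0,0,-0.2],[0,0.0084,0,0,-0.2]]]' 20
python3 -m inch '[[[0,0,0.01,0,-0.2],[0,0,0.01,0,-0.2],[0,0,0.005,0,-0.2],[0,0,0,0,-0.2],[0,0,0,0,-0.2],[0,0,0,0,-0.2],[0,0,0,0,-0.2],[0,0,0,0,-0.2],[0,0,0,0,-0.2],[0,0,0,0,-0.2]]]'
python3 - <<'E'
from h import *
import ov
s=snap("scene","s12.png",(190,170,350,290),5)
c=snap("top","t12.png",(180,190,280,265),8)
st=sensors.read_state();p=st["tcp_pos"];print(p,st["force"],st["opening"])
R=(0,0,255);G=(0,255,0);B=(255,0,0)
z=p[2]-.003
cs=[(p[0],p[1],z,.0688,R),(p[0],p[1],z+.016,.0688,R),(p[0],p[1],.070,.058,B),(p[0],p[1],.016,.058,G)]
ov.overlay(s,s["color"][:,:,::-1],cs,(245,210,315,280),9,"a.png")
ov.overlay(c,c["color"][:,:,::-1],cs,(200,200,260,250),12,"b.png")
E
```

```text
time: 39.05
tcp_pos: [0.4138, -0.0746, 0.1213]
ee_rot: [[-1.0, -0.003, -0.003], [-0.003, 1.0, 0.001], [0.003, 0.001, -1.0]]
force: [-0.3, -1.1, 0.2]
opening: 0.788
time: 40.3
tcp_pos: [0.4155, -0.0768, 0.0978]
ee_rot: [[-1.0, -0.0, 0.0], [-0.0, 1.0, -0.0], [-0.0, -0.0, -1.0]]
force: [-0.5, -0.1, -0.2]
opening: 0.789
[ 0.41551289 -0.0768415   0.09780344] [-0.47804763 -0.23391181 -0.84374401] 0.7933988425419806
```

View pics/a.png

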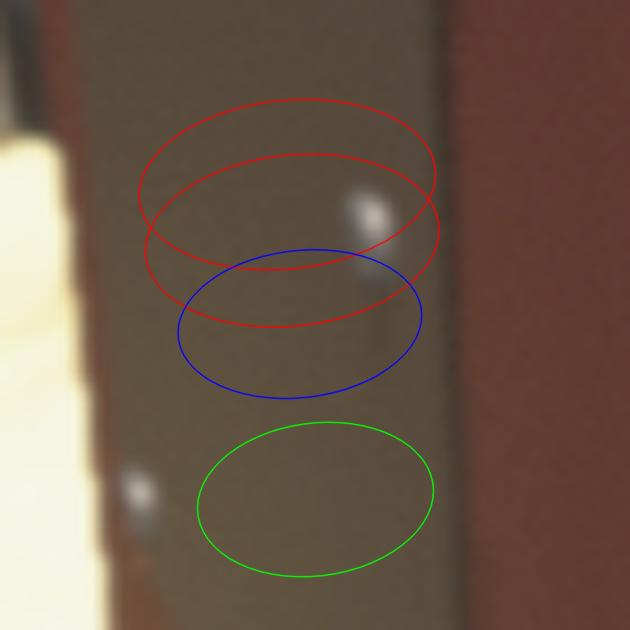

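View pics/b.png

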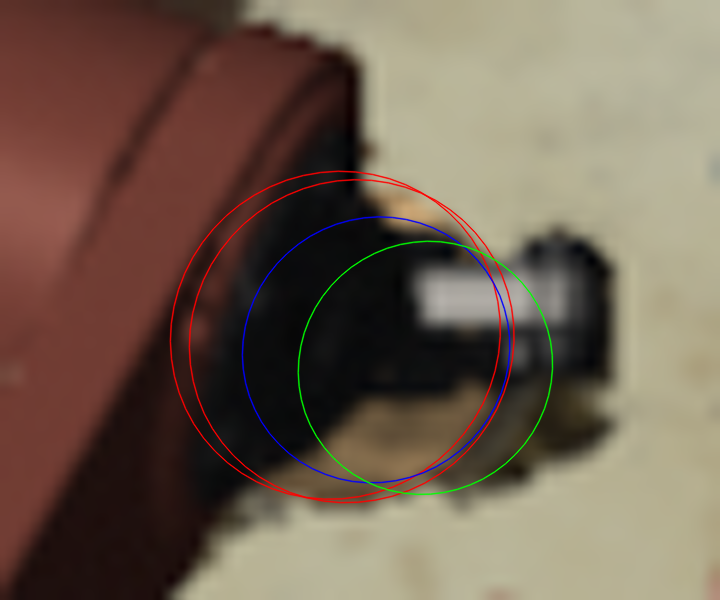

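```bash
python3 -m inch '[[[0,0,0.008,0,-0.2],[0,0,0.005,0,-0.2],[0,0,0.004,0,-0.2],[0,0,0.003,0,-0.2],[0,0,0.003,0,-0.2],[0,0,0.0025,0,-0.2],[0,0,0,0,-0.2],[0,0,0,0,-0.2],[0,0,0,0,-0.2],[0,0,0,0,-0.2]]]'
```

```text
time: 41.65
tcp_pos: [0.4156, -0.0769, 0.0724]
ee_rot: [[-1.0, -0.0, 0.0], [-0.0, 1.0, -0.0], [-0.0, -0.0, -1.0]]
force: [-0.0, -0.1, 0.0]
opening: 0.788
```

```bash
python3 -m inch '[[[0,0,0,0,-0.6],[0,0,0,0,-0.8],[0,0,0,0,-1],[0,0,0,0,-1],[0,0,-0.01,0,-1],[0,0,-0.02,0,-1],[0,0,-0.04,0,-1],[0,0,-0.04,0,-1],[0,0,-0.03,0,-1],[0.005,0.03,0,0,-1]]]'
python3 -m inch '[[[0.01,0.05,0,0,-1],[0.01,0.05,0,0,-1],[0.01,0.05,0,0,-1],[0.01,0.05,0,0,-1],[0.01,0.05,0,0,-1],[0.01,0.05,0,0,-1],[0.01,0.05,0,0,-1],[0.01,0.05,0,0,-1],[0.01,0.05,0,0,-1],[0,0,0,0,-1]]]'
python3 - <<'E'
from h import *
s=snap("scene","s13.png",(180,190,340,310),5)
c=snap("top","t13.png",(155,155,355,290),4)
st=sensors.read_state();print(st["tcp_pos"])
E
```

```text
time: 42.9
tcp_pos: [0.4134, -0.0483, 0.2169]
ee_rot: [[-1.0, 0.003, 0.008], [0.003, 1.0, -0.003], [-0.008, -0.003, -1.0]]
force: [1.4, 1.5, 0.1]
opening: 0.996
time: 44.15
tcp_pos: [0.3196, 0.4059, 0.2131]
ee_rot: [[-1.0, -0.005, 0.001], [-0.005, 1.0, 0.001], [-0.001, 0.001, -1.0]]
force: [0.5, -0.2, -0.2]
opening: 1.001
[0.32014414 0.40305438 0.21250669]
```

View pics/s13.png

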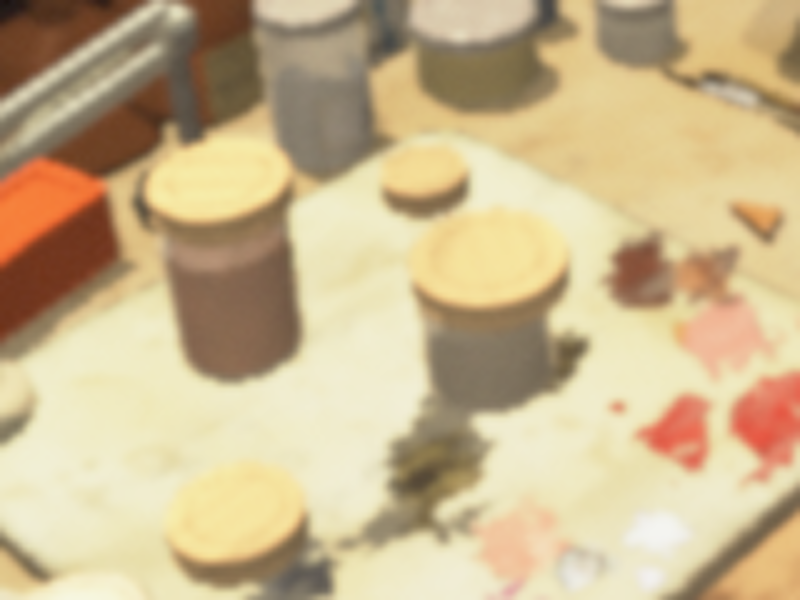

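View pics/t13.png

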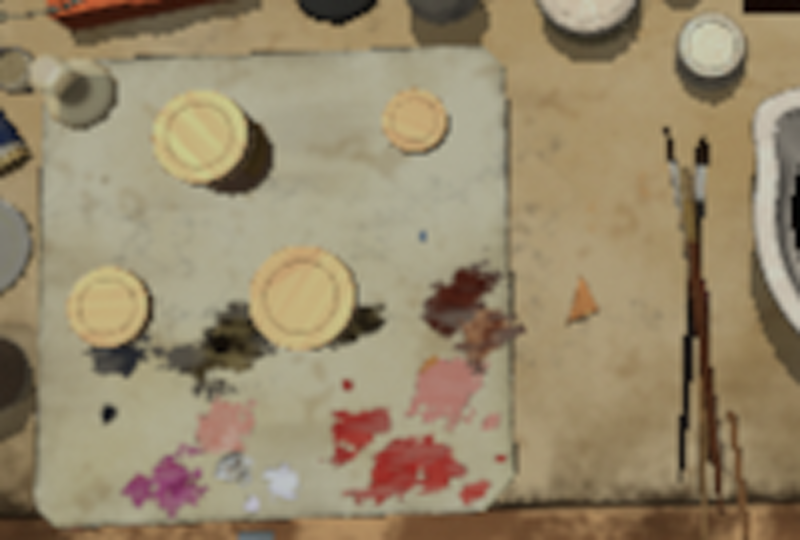

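Run:
```python
from h import *
import ov
s=imaging.camera("scene")
R=(0,0,255);G=(0,255,0)
cs=[]
for x,y,z,d in [(.54,-.1425,.024,.045),(.4143,.0623,.023,.0546),(.517,-.0172,.094,.061),(.4156,-.0769,.068,.0688)]:
    cs+=[(x,y,z,d,G),(x,y,z+.016,d,R)]
ov.overlay(s,s["color"][:,:,::-1],cs,(180,190,340,310),5,"a.png")
```

```text
(no output)
```

View pics/a.png

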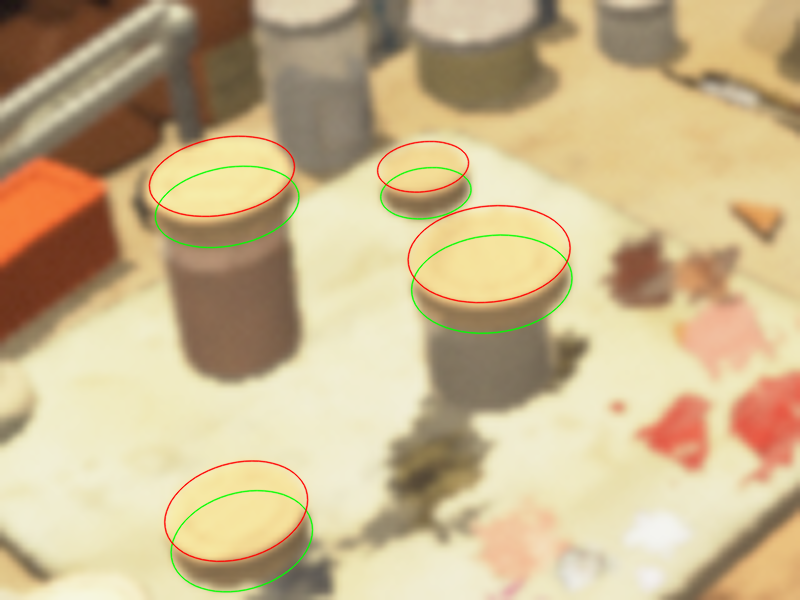

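All four lids line up with their predicted seated poses, within about a pixel. The robot is clear of everything, so I'm handing in.

Run:
```python
from plant import job
print(job.sign_off())
```

```text
the job is handed in; nothing more can be done
None
```

All four lids are on their pots, and I handed the job in at about 44 s of the 102 s allowed. I squeezed each lid once in x and once in y to centre it in the jaws. Then I lowered it to about 1 mm above its seat and let go.

**Last checks:**
- **Seating:** the closing pictures from both cameras show each lid level on its own pot. The outlines I predicted for seated lids match the scene picture to about a pixel. No placing showed any contact force.
- **Bystanders:** the muller and the tin-lidded jar look unmoved in the top view.
- **Robot:** it finished about 0.2 m up and to the left, touching nothing.

**Disagreements:**
- **Scene camera:** it sat about 1.5 px to one side of the robot and the top camera, and drew objects slightly smaller than predicted. I relied on the top camera and robot positions, and on the lid against its pot in the same picture.
- **Cup lid:** one top-view reading put it about 4 mm from where I released it. I took this as reading error, because the later overlay matched. I did not measure the seat heights any other way.

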